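Free the last swing bolt of a paint pot

ROBOT

A 6-joint arm with a two-finger parallel gripper is mounted at the origin on the work surface. World frame = base frame: x ahead of the robot, y to its left, z up, the work surface at z = 0. Lengths are in m, angles in rad, forces in N, time in s.
With the tool pointing down it reaches from about 0.35 to 0.95 m from the base axis. Payload 17.4 kg.
Tool frame: the origin (TCP) lies on the mounting face of the last link; the fingertips stand 186 mm ahead of it and the grasp point (between the pads) lies 167 mm ahead of it; z points along the fingers, y is the direction in which the jaws open and shut (so a half turn about z gives the same grasp; the last joint's range is limited). The gripper opens to 93 mm and grips with 3 to 60 N. Pads are 15 mm wide; open, the fingers measure 128 mm over their backs; the gripper's body (75 mm by 188 mm) begins 65 mm behind the grasp point.
Start: joints at [1.19, 0.116, 1.442, -0, 1.584, -0.038], TCP at [0.227, 0.636, 0.405] pointing down, gripper open.
Joint ranges: [-2.83, 2.83], [-0.83, 2.19], [0.07, 2.5], [-1.14, 4.28], [0.01, 3], [-2.97, 2.97]. Speed limits (rad/s): [1.89, 1.89, 2.22, 3.14, 3.14, 3.14].

INTERFACE

Orientations are given as a rotation vector (axis times angle).
In Python, from bench import * gives the robot as it stands.
- The arm moves only by the shell command python3 -m pendant 'ROWS' [FORCE]. ROWS is JSON, a list of rows, each an object of numbers: "dx", "dy", "dz": the shift along the tool's x, y, z in m; "wx", "wy", "wz": the turn, a rotation vector about the tool's x, y, z in rad; "fingers": the finger opening in m, from 0 to 0.093. A call has 1 to 8 rows; each row shifts and turns the commanded pose from where the row before left it, along the tool's axes as they then stand; what a row does not reach is not made up. A row lasts 1/12 s, in which the tool goes at most 41.7 mm and 7.16 degrees, less where a joint would pass 70% of its speed; a pose out of reach is approached as far as the arm can. A call with a gripper value outside its range is refused whole. The fingers move at their own pace and stop on an object; FORCE is the grip in N (left out, the last holds). Time passes only in rows, so rows that do not move let the fingers close. It gives the time, the measured TCP pose, the force and the opening at its end, in the units of the state.
- state(): the state, without advancing time (a new reading comes with each control period).
- grab_frame(name): name is "scene" or "top" or "wrist"; returns the picture (480x640x3 uint8, red, green, blue); there is no depth.
- camera_model(name): a dict with "camera_matrix" (3x3 intrinsics, pixels), "k1" (the pictures are not rectified: a ray, as slopes to the right and down, at radius r is drawn at 1 + k1 r^2 times it, then the intrinsics apply), "rvec" (rotation vector, rad) and "tvec" (3), from world to camera coordinates, as OpenCV has them. Camera axes: x right, y down, z forward; pixel columns grow to the right and rows downward; lengths in m; the calibration is good to about 2 mm. A picture is of the moment at which its call begins: read the wrist's pose just before it. camera_model takes no time and is no camera call; for the wrist camera it gives the pose at the moment of the call.
- job_done(): hands the job in, once; it reports no verdict.
Trained networks look in the newest picture that a camera, given by its name, has taken for a name from the list of things; names that differ only in an ending like _2 or _b are one class to them, and where a whole thing is asked for, a point or a joint stands for the part that bears it (a point fixed in the world has none). Each returns a list of dicts, best first, with "score" (0 to 1); they miss things now and then, are a little off and sometimes report something else, mostly with a low value. They report only what shows in the picture. A call takes as long as a camera call.
- find_in(camera, thing): "rect" ([left, top, right, bottom] in pixels, round what is visible of it).
- cut_out(camera, thing): "mask" (480x640 bool, what is visible of it) and "rect" ([left, top, right, bottom] in pixels, round what is visible of it).
- place_of(camera, thing): "centre" ([column, row] in pixels: a listed point, or the origin of a listed thing).
The state is a dict: "time_s": time; "q": joint angles; "joint_velocities": joint speeds; "effort": joint torques, N m; "ee_pos": TCP position; "ee_rot": TCP orientation; "ft_force": force on the tool from outside, world axes, zero at the start; "torque": the same for the moment, N m; "width": opening from 0.0 (shut) to 1.0 (fully open).
Only numpy, scipy, OpenCV 4.12 (cv2) and the standard library are available. Lean on these libraries where they do the work, as an engineer would, in place of code of your own. Each camera call takes 0.05 s, during which the arm holds its last target.

TASK

Three of the four swing bolts on the lid of the paint pressure pot are already off. Loosen the wing nut of the last one (anticlockwise) just until it clears the raised lips of its slotted lug, swing the eyebolt out of the slot and leave it hanging outward and down, with its nut still on it. Do not force the nut against the lips, run it off its thread, shove or tip the pot, or disturb the other things.

Things in the scene. Friction and masses are not known exactly. Their poses are not given: they have to be found in the camera images.
- pot: Grey paint pressure pot with silvery lid, 196 mm diameter, about 6 kg, held on the bench only by its weight on a rubber foot; lid dome up to 205 mm, handle (over the axis) 241 mm, gauge (its +x side) 253 mm high. Origin: centre of its foot, z up. The last bolt is on its own -x side; outward for it means the pot's -x. The other three, at -y, +x, +y, are swung out, reaching 240 mm from the axis.
- bolt_eye (a point): Centre of the last eyebolt's eye on its hinge pin, 122 mm out from the pot's axis and 108 mm above the bench; z along the bolt (10 mm shank) towards the nut, y along the pin, -x outward. The upright bolt stands in the slotted lug of the lid: two tines 14 mm wide, 15 mm slot, top about 193 to 196 mm above the bench, reaching 12.5 mm outward, with 3 mm high lips from 9.5 to 12.5 mm out.
- bolt (a joint): Swing of the last eyebolt about its pin: 0 upright in the slot, positive outward and down, stop at 2.1 rad. Until the nut's collar clears the lips they stop it at about 0.02 rad. Once free it takes about 1 to 2 N at the nut to tip it; it stays where it is left up to about 0.5 rad, beyond 0.75 rad it sinks to the stop by its own weight within 3 s.
- wing_nut: Closed-top brass wing nut on the last bolt. Origin: centre of its underside, on the bolt's axis; z along the bolt, wings along +x and -x. Collar 22 mm diameter, 6 mm high; hub 26 mm (x) by 16 mm (y, two flat faces to grip) from 6 to 30 mm; wings 8 mm thick, 66 mm span, up to 39 mm. Anticlockwise from above loosens and lifts it 10 mm a turn; it needs about 0.1 to 0.2 N m.
- nut_grip (a point): Middle of the nut's hub, 20 mm above its underside; axes as the nut's. How tight it starts and how far the squeezed gasket lifts the lid after it are unknown: it clears the lips after 1.7 to 3.7 rad of loosening, to be felt by gently trying the bolt outward (6 N is plenty). Few threads are engaged: it comes off 0.8 rad or more after it first clears (never within 3.4 rad of the start).
- paint_can: Paint can with red label, 86 mm diameter, 110 mm high; origin centre of its foot.
- tape_roll: Blue roll of masking tape lying flat, 100 mm diameter, 24 mm high; origin centre of its underside.
- mixing_cup: White mixing cup, 84 mm diameter, 90 mm high; origin centre of its foot.
- screwdriver: Screwdriver with red handle, lying on the bench along its x; origin at its middle.
- spanner: Steel spanner lying on the bench along its x; origin at its middle.
- brush: Paint brush lying on the bench along its x; origin at its middle.

How it is judged:
On the way, in this order (a step that is already met when the one before it is completed fails the run):
1. the wing nut is backed off, at least 2.5 mm above its hard-down height, with the bolt still upright in the slot (z of wing_nut in the frame of bolt_eye above 0.0875 m and value of joint bolt below 0.12 rad), for 0.1 s.
2. the eyebolt is swung outward clear of the slot, by more than 1.0 rad (value of joint bolt above 1 rad), for 0.1 s.
At the end, for the whole second after the job is handed in: The last eyebolt hangs outward and down (swing over 1.6 rad) at rest, its nut still on the thread (underside less than 92.2 mm from the eye's centre), and the pot stands upright where it was (eye within 8 mm, tilt under 0.05 rad) (value of joint bolt above 1.6 rad and velocity of joint bolt below 0.1 rad/s and z of wing_nut in the frame of bolt_eye below 0.0922 m and distance of bolt_eye from where it was at the start of the episode below 0.008 m and angle between pot's own z axis and vertical below 0.05 rad); the robot touches nothing.
It fails at once if the nut is forced against the lug's lips with more than 15 N on either (contact force between wing_nut and lug_lips_c0 above 15 N or contact force between wing_nut and lug_lips_c1 above 15 N).
It fails at once if the nut is run off the end of its thread (7.2 mm above its hard-down height) (z of wing_nut in the frame of bolt_eye above 0.0922 m).
It fails at once if the pot is shoved or twisted so that the bolt's eye moves more than 8 mm, or tipped by more than 0.05 rad (distance of bolt_eye from where it was at the start of the episode above 0.008 m or angle between pot's own z axis and vertical above 0.05 rad).
It fails at once if the can, tape, cup, screwdriver, spanner or brush is pushed more than 30 mm (distance of any of paint_can, tape_roll, mixing_cup, screwdriver, spanner, brush from where it was at the start of the episode above 0.03 m).
It also fails if it takes over 72 s, if anything falls off the work surface, if the arm or the gripper's body presses on something with over 40 N, if the wrist force passes 120 N, or if a joint passes its speed limit or range.

## Working session

There is one attempt and no reset: what is moved stays moved. The work goes in short steps, Python scripts to look and compute and a shell command to move; the robot and the scene stay as the last step left them, time stands still between calls to the robot, and variables do not carry over. Pictures are saved under pics/ and viewed, and the job is handed in when it is done.

```bash
ls; mkdir -p pics; python3 - <<'E'
from bench import *
import cv2
s=state();print(s)
for c in ["scene","top","wrist"]:
    im=grab_frame(c);cv2.imwrite(f"pics/{c}0.png",im[:,:,::-1])
    print(c,camera_model(c))
    for t in ["nut_grip","bolt_eye","wing_nut","pot"]:
        try: print(c,t,[(x['centre'],x['score']) for x in place_of(c,t)][:3])
        except Exception as e: print(t,e)
E
```

```text
pics
{'time_s': 0.0, 'q': array([ 1.19019122e+00,  1.16482019e-01,  1.44226495e+00,  2.95408807e-05,
        1.58400276e+00, -3.77474882e-02]), 'joint_velocities': array([ 1.02602833e-04, -2.36031963e-03, -3.82632437e-04, -2.15488033e-04,
       -5.98224439e-05,  9.05108608e-04]), 'effort': array([ 1.35733419e-03, -7.21229839e+01, -6.22637630e+01,  7.80995353e-02,
        2.33793404e-02, -9.61400542e-05]), 'ee_pos': array([0.22689647, 0.63573196, 0.40400793]), 'ee_rot': array([-5.35878928e-01, -3.09527768e+00,  1.76812184e-03]), 'ft_force': array([ 0.49010698, -0.97161763,  0.50014747]), 'torque': array([ 0.03681176,  0.01229106, -0.00130377]), 'width': 0.9965287506038485}
scene {'camera_matrix': array([[510.03484965,   0.        , 317.54859078],
       [  0.        , 510.03484965, 232.09947592],
       [  0.        ,   0.        ,   1.        ]]), 'k1': -0.11390499549018282, 'rvec': array([ 1.98209304,  1.2050944 , -0.56610426]), 'tvec': array([-0.26177769, -0.18276724,  1.65973746])}
scene nut_grip [([461.2, 222.6], 0.44)]
scene bolt_eye [([376.6, 265.8], 0.93)]
scene wing_nut [([3
[... 205 characters left out ...]
.        ,   1.        ]]), 'k1': -0.05897485476682667, 'rvec': array([ 2.12142531, -2.17416171,  0.16224405]), 'tvec': array([0.02933573, 0.56385659, 1.19769283])}
top nut_grip [([285.7, 188.1], 0.49)]
top bolt_eye [([290.6, 194.7], 0.59), ([428.8, 200.8], 0.53)]
top wing_nut [([286.4, 191.4], 0.67)]
top pot []
wrist {'camera_matrix': array([[367.92243346,   0.        , 328.85180458],
       [  0.        , 367.92243346, 237.39294337],
       [  0.        ,   0.        ,   1.        ]]), 'k1': -0.023523770601975094, 'rvec': array([-2.36591528, -1.66766492, -0.24428585]), 'tvec': array([-0.67452772, -0.03405981,  0.39077436])}
wrist nut_grip []
wrist bolt_eye []
wrist wing_nut []
wrist pot []
```

View pics/scene0.png

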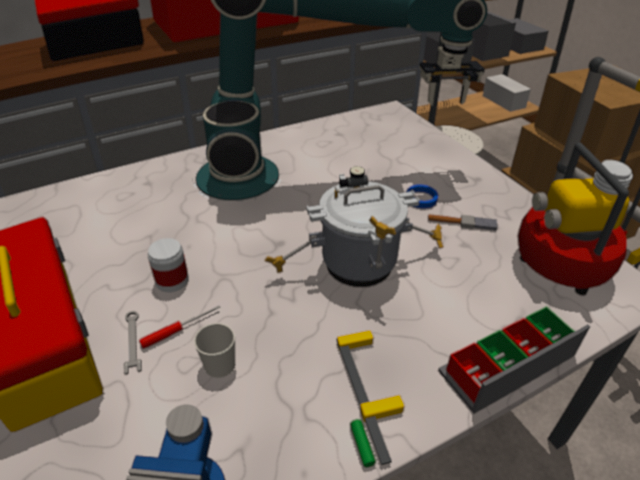

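View pics/top0.png

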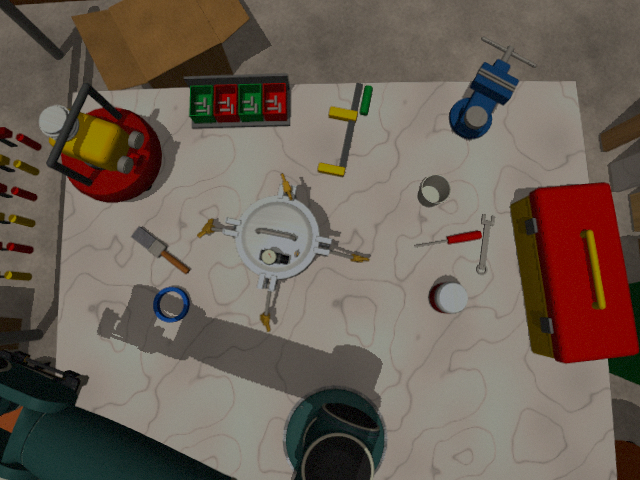

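View pics/wrist0.png

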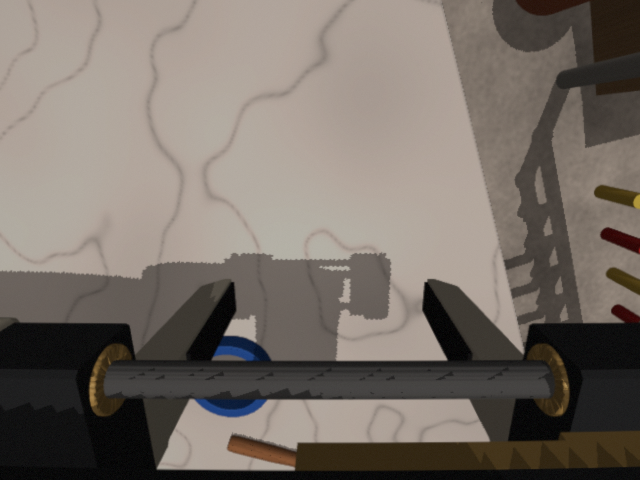

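The pot is in front of the robot. The upright nut is on its far side, at top image (286,185) and scene image (382,228). I'll zoom in on both and triangulate.

```bash
cat > h.py <<'E'
from bench import *
import cv2, numpy as np
from scipy.spatial.transform import Rotation as R
from scipy.optimize import least_squares
def proj(m,P):
    P=np.atleast_2d(P);Rm=R.from_rotvec(m['rvec']).as_matrix();c=P@Rm.T+m['tvec']
    s=c[:,:2]/c[:,2:];r2=(s**2).sum(1,keepdims=True);s=s*(1+m['k1']*r2)
    K=m['camera_matrix'];return s@K[:2,:2].T+K[:2,2]
def ray(m,px):
    K=m['camera_matrix'];d=(np.array(px)-K[:2,2])/[K[0,0],K[1,1]];s=d.copy()
    for _ in range(20): s=d/(1+m['k1']*(s@s))
    Rm=R.from_rotvec(m['rvec']).as_matrix()
    v=Rm.T@np.r_[s,1];o=-Rm.T@m['tvec'];return o,v/np.linalg.norm(v)
def onz(m,px,z):
    o,v=ray(m,px);return o+v*(z-o[2])/v[2]
def crop(im,x0,y0,x1,y1,name,f=5):
    cv2.imwrite("pics/"+name,cv2.resize(im[y0:y1,x0:x1,::-1],None,fx=f,fy=f,interpolation=cv2.INTER_CUBIC))
E
python3 - <<'E'
from h import *
T=cv2.imread("pics/top0.png")[:,:,::-1];S=cv2.imread("pics/scene0.png")[:,:,::-1]
crop(T,200,160,360,280,"ct.png");crop(S,300,160,460,280,"cs.png")
m=camera_model("top");print("top cam pos",ray(m,(320,240)))
for p,z in [((286,185),.2),((279,238),.2)]: print(p,onz(m,p,z))
E
```

```text
top cam pos (array([0.38443909, 0.02379494, 1.2668478 ]), array([ 0.13469667,  0.00219763, -0.99088444]))
(286, 185) [0.67085615 0.10824308 0.2       ]
(279, 238) [0.53688875 0.12707098 0.2       ]
```

View pics/ct.png

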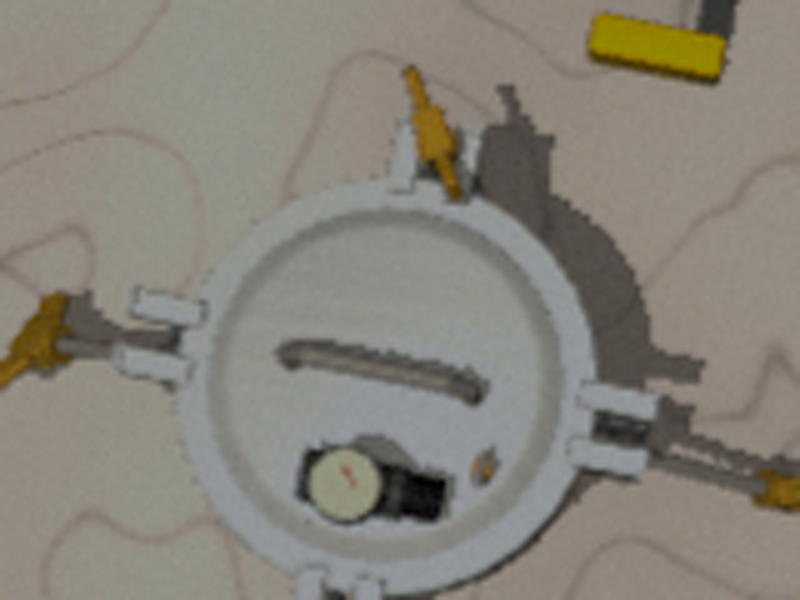

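View pics/cs.png

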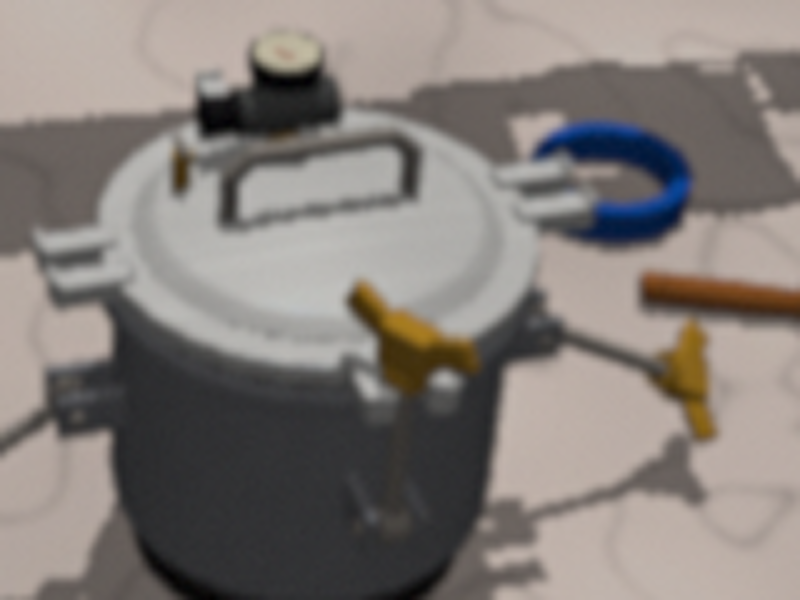

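```bash
python3 - <<'E'
from h import *
m=camera_model("top");ms=camera_model("scene")
a=onz(m,(287.2,187.6),.225);print("nut",a, "lug",onz(m,(287.4,190),.196))
c=onz(m,(277.6,237.6),.19);print("lid c",c)
w1=onz(m,(282.2,174),.23);w2=onz(m,(291.2,198.8),.23);d=w1-w2;print("wings",w1,w2,np.hypot(d[0],d[1]),np.arctan2(d[1],d[0]))
l=onz(m,(200+160/5,160+338/5),.196)-onz(m,(200+620/5,160+428/5),.196);print("lug axis",np.arctan2(l[1],l[0])-np.pi/2)
# triangulate nut hub: scene (381.5,231) 
o1,v1=ray(m,(287.2,187.6));o2,v2=ray(ms,(300+405/5,160+345/5))
A=np.c_[v1,-v2];t=np.linalg.lstsq(A,o2-o1,rcond=None)[0];print(o1+v1*t[0],o2+v2*t[1])
o1,v1=ray(m,(285.8,234.2-0));
# fit of pot pose w/ eye in scene
e=onz(ms,(300+398/5,160+522/5),.108);print("eye",e)
Rm=R.from_rotvec(state()['ee_rot']).as_matrix();print(Rm)
mw=camera_model("wrist");Rw=R.from_rotvec(mw['rvec']).as_matrix();print("cam in tool",Rm.T@(-Rw.T@mw['tvec']-state()['ee_pos']),(Rw@Rm).round(3))
E
```

```text
nut [0.65751177 0.10339631 0.225     ] lug [0.65888961 0.10518069 0.196     ]
lid c [0.53940741 0.13151478 0.19      ]
wings [0.6908026  0.11488095 0.23      ] [0.62799143 0.09362738 0.23      ] 0.06630955803219873 0.3262789015398914
lug axis -0.21870350382105896
[0.66064926 0.10431089 0.21302964] [0.66112721 0.1052044  0.21322318]
eye [0.66352591 0.11035227 0.108     ]
[[-9.41824205e-01  3.36105887e-01 -1.37424096e-05]
 [ 3.36105888e-01  9.41824204e-01 -1.82664912e-05]
 [ 6.80345873e-06 -2.18227283e-05 -1.00000000e+00]]
cam in tool [ 0.07925231 -0.00064397  0.0202731 ] [[ 0.     1.    -0.001]
 [-0.958 -0.    -0.286]
 [-0.286  0.     0.958]]
```

```bash
python3 -m pendant '[{"dx":-0.02,"dy":-0.012,"dz":-0.02},{"dx":-0.034,"dy":-0.02,"dz":-0.01},{"dx":-0.034,"dy":-0.02,"dz":-0.01},{"dx":-0.034,"dy":-0.02,"dz":-0.01},{"dx":-0.034,"dy":-0.02},{"dx":-0.034,"dy":-0.02},{"dx":-0.034,"dy":-0.02},{"dx":-0.034,"dy":-0.02}]'
python3 -m pendant '[{"dx":-0.034,"dy":-0.02},{"dx":-0.034,"dy":-0.02},{"dx":-0.034,"dy":-0.02},{"dx":-0.034,"dy":-0.02},{"dx":-0.034,"dy":-0.02},{"dx":-0.034,"dy":-0.02},{"dx":-0.034,"dy":-0.02},{"dx":-0.034,"dy":-0.02}]'
```

```text
validation failed for argument at $[0]...
validation failed for argument at $[0]...
```

```bash
python3 -m pendant '[{"wz":0.124},{"wz":0.124},{"wz":0.124},{"wz":0.124},{"wz":0.124},{"wz":0.124},{"wz":0.124},{"wz":0.124}]'
python3 -m pendant '[{"wz":0.124},{"wz":0.124},{"wz":0.124},{"wz":0.124},{"wz":0.124},{"wz":0.124},{"wz":0.124},{"wz":0.124}]'
python3 -m pendant '[{"wz":0.124},{"wz":0.124},{"wz":0.124},{"wz":0.11},{"wz":0}]'
python3 - <<'E'
from h import *
s=state();print(s['time_s'],s['q'].round(3),s['ee_pos']);r=R.from_rotvec(s['ee_rot']).as_matrix();print(r.round(3))
d=np.array([.659,.104,.46])-s['ee_pos'];print("d tool",r.T@d)
im=grab_frame("wrist");m=camera_model("wrist");cv2.imwrite("pics/w1.png",im[:,:,::-1])
for t in ["nut_grip","wing_nut","bolt_eye"]: print(t,[(x['centre'],x['score']) for x in place_of("wrist",t)])
print(proj(m,[.659,.104,.213]))
E
```

```text
0.75 [ 1.19   0.116  1.442  0.     1.584 -0.038] [0.22689878 0.63572009 0.40477091]
[[-0.942  0.336 -0.   ]
 [ 0.336  0.942 -0.   ]
 [ 0.    -0.    -1.   ]]
d tool [-0.58567726 -0.35555629 -0.05522531]
nut_grip []
wing_nut []
bolt_eye []
[[ -7.08087155 793.86464581]]validation failed for argument at $[0]...
validation failed for argument at $[0]...
validation failed for argument at $[0]...
```

View pics/w1.png

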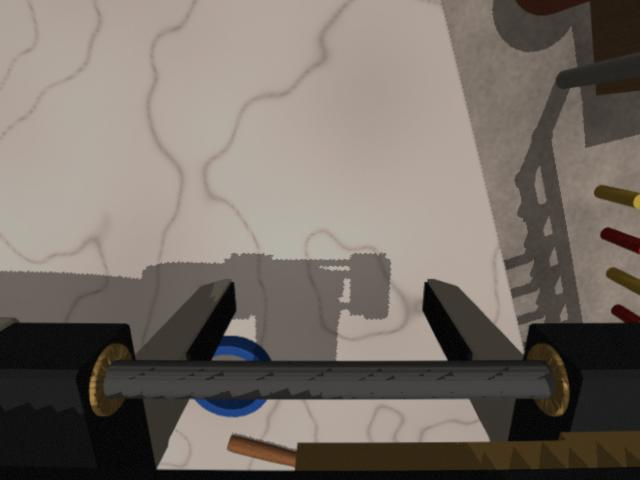

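The camera picture shows the arm hasn't moved. The rows were refused, probably because every row needs all its keys.

```bash
python3 -m pendant '[{"dx":-0.02,"dy":-0.012,"dz":-0.02,"wx":0,"wy":0,"wz":0,"fingers":0.093}]'; python3 -m pendant --help | head -30
```

```text
time_s: 1.03
ee_pos: [0.2403, 0.6191, 0.4205]
ee_rot: [-0.532, -3.094, 0.008]
ft_force: [-0.2, -0.6, -0.2]
width: 1.002invalid input: not JSON, or not a number
```

```bash
python3 -m pendant '[{"dx":-0.034,"dy":-0.02,"dz":-0.01,"wx":0,"wy":0,"wz":0,"fingers":0.06},{"dx":-0.034,"dy":-0.02,"dz":-0.01,"wx":0,"wy":0,"wz":0,"fingers":0.06},{"dx":-0.034,"dy":-0.02,"dz":-0.01,"wx":0,"wy":0,"wz":0,"fingers":0.06},{"dx":-0.034,"dy":-0.02,"dz":-0.01,"wx":0,"wy":0,"wz":0,"fingers":0.06},{"dx":-0.034,"dy":-0.02,"dz":0,"wx":0,"wy":0,"wz":0,"fingers":0.06},{"dx":-0.034,"dy":-0.02,"dz":0,"wx":0,"wy":0,"wz":0,"fingers":0.06},{"dx":-0.034,"dy":-0.02,"dz":0,"wx":0,"wy":0,"wz":0,"fingers":0.06},{"dx":-0.034,"dy":-0.02,"dz":0,"wx":0,"wy":0,"wz":0,"fingers":0.06}]'
python3 -m pendant '[{"dx":-0.034,"dy":-0.021,"dz":0,"wx":0,"wy":0,"wz":0,"fingers":0.06},{"dx":-0.034,"dy":-0.021,"dz":0,"wx":0,"wy":0,"wz":0,"fingers":0.06},{"dx":-0.034,"dy":-0.021,"dz":0,"wx":0,"wy":0,"wz":0,"fingers":0.06},{"dx":-0.034,"dy":-0.021,"dz":0,"wx":0,"wy":0,"wz":0,"fingers":0.06},{"dx":-0.034,"dy":-0.021,"dz":0,"wx":0,"wy":0,"wz":0,"fingers":0.06},{"dx":-0.034,"dy":-0.021,"dz":0,"wx":0,"wy":0,"wz":0,"fingers":0.06},{"dx":-0.034,"dy":-0.021,"dz":0,"wx":0,"wy":0,"wz":0,"fingers":0.06},{"dx":-0.034,"dy":-0.021,"dz":0,"wx":0,"wy":0,"wz":0,"fingers":0.06}]'
python3 -m pendant '[{"dx":0,"dy":0,"dz":0,"wx":0,"wy":0,"wz":0.124,"fingers":0.06},{"dx":0,"dy":0,"dz":0,"wx":0,"wy":0,"wz":0.124,"fingers":0.06},{"dx":0,"dy":0,"dz":0,"wx":0,"wy":0,"wz":0.124,"fingers":0.06},{"dx":0,"dy":0,"dz":0,"wx":0,"wy":0,"wz":0.124,"fingers":0.06},{"dx":0,"dy":0,"dz":0,"wx":0,"wy":0,"wz":0.124,"fingers":0.06},{"dx":0,"dy":0,"dz":0,"wx":0,"wy":0,"wz":0.124,"fingers":0.06},{"dx":0,"dy":0,"dz":0,"wx":0,"wy":0,"wz":0.124,"fingers":0.06},{"dx":0,"dy":0,"dz":0,"wx":0,"wy":0,"wz":0.124,"fingers":0.06}]'
python3 -m pendant '[{"dx":0,"dy":0,"dz":0,"wx":0,"wy":0,"wz":0.124,"fingers":0.06},{"dx":0,"dy":0,"dz":0,"wx":0,"wy":0,"wz":0.124,"fingers":0.06},{"dx":0,"dy":0,"dz":0,"wx":0,"wy":0,"wz":0.124,"fingers":0.06},{"dx":0,"dy":0,"dz":0,"wx":0,"wy":0,"wz":0.124,"fingers":0.06},{"dx":0,"dy":0,"dz":0,"wx":0,"wy":0,"wz":0.124,"fingers":0.06},{"dx":0,"dy":0,"dz":0,"wx":0,"wy":0,"wz":0.124,"fingers":0.06},{"dx":0,"dy":0,"dz":0,"wx":0,"wy":0,"wz":0.124,"fingers":0.06},{"dx":0,"dy":0,"dz":0,"wx":0,"wy":0,"wz":0.124,"fingers":0.06}]'
python3 -m pendant '[{"dx":0,"dy":0,"dz":0,"wx":0,"wy":0,"wz":0.124,"fingers":0.06},{"dx":0,"dy":0,"dz":0,"wx":0,"wy":0,"wz":0.124,"fingers":0.06},{"dx":0,"dy":0,"dz":0,"wx":0,"wy":0,"wz":0.124,"fingers":0.06},{"dx":0,"dy":0,"dz":0,"wx":0,"wy":0,"wz":0.11,"fingers":0.06},{"dx":0,"dy":0,"dz":0,"wx":0,"wy":0,"wz":0,"fingers":0.06}]'
python3 - <<'E'
from h import *
s=state();print(s['time_s'],s['q'].round(3),s['ee_pos']);r=R.from_rotvec(s['ee_rot']).as_matrix();print(r.round(3))
d=np.array([.659,.104,.46])-s['ee_pos'];print("d tool",r.T@d)
im=grab_frame("wrist");m=camera_model("wrist");cv2.imwrite("pics/w1.png",im[:,:,::-1])
for t in ["nut_grip","wing_nut","bolt_eye"]: print(t,[(x['centre'],x['score']) for x in place_of("wrist",t)])
print(proj(m,[.659,.104,.213]))
E
```

```text
time_s: 1.7
ee_pos: [0.4448, 0.3738, 0.4651]
ee_rot: [0.536, 3.095, 0.001]
ft_force: [-0.1, 0.9, 0.4]
width: 0.646
time_s: 2.37
ee_pos: [0.6447, 0.124, 0.4649]
ee_rot: [0.536, 3.095, 0.0]
ft_force: [-0.2, 1.5, 0.6]
width: 0.646
time_s: 3.03
ee_pos: [0.6438, 0.1259, 0.4648]
ee_rot: [1.952, 2.462, 0.0]
ft_force: [-1.1, 0.3, -0.7]
width: 0.642
time_s: 3.7
ee_pos: [0.6438, 0.1259, 0.4647]
ee_rot: [2.888, 1.236, -0.0]
ft_force: [0.5, -1.0, 0.7]
width: 0.646
time_s: 4.12
ee_pos: [0.6438, 0.1259, 0.4647]
ee_rot: [3.1, 0.512, -0.0]
ft_force: [0.6, 0.6, 0.1]
width: 0.643
4.1167 [ 0.154  0.065  1.399 -0.     1.677  1.398] [0.64379564 0.12591736 0.46471973]
[[ 0.947  0.321 -0.   ]
 [ 0.321 -0.947 -0.   ]
 [-0.     0.    -1.   ]]
d tool [0.00735446 0.02564104 0.00471896]
nut_grip [([368.7, 237.1], 0.97)]
wing_nut [([361.2, 231.3], 0.74)]
bolt_eye [([356.0, 203.8], 0.57)]
[[366.65745967 242.65762593]]
```

View pics/w1.png

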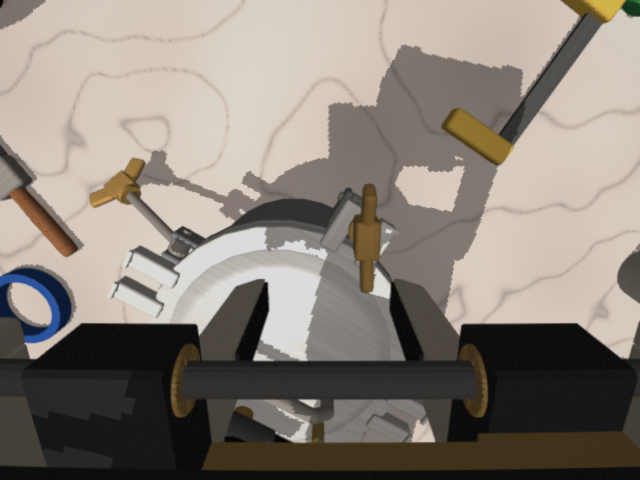

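The nut is at about (368,237) in the wrist view. Its wings run from (369,187) to (367,290), so the jaws are already nearly square to it.

```bash
python3 - <<'E'
from h import *
s=state();r=R.from_rotvec(s['ee_rot']).as_matrix();m=camera_model("wrist")
im=cv2.imread("pics/w1.png")[:,:,::-1];crop(im,320,165,440,305,"cw1.png",4)
mt=camera_model("top");ms=camera_model("scene")
p=onz(m,(368.7,237.1),.213);print("wrist",p)
obs=[(m,(368.7,237.1),1),(mt,(287.2,187.6),1.),(ms,(381,229),1.)]
f=lambda P:np.concatenate([(proj(mm,P)[0]-px)*w/mm['camera_matrix'][0,0]*1000 for mm,px,w in obs])
q=least_squares(f,p);print(q.x,q.fun.round(2))
w1=onz(m,(369.5,187),.230);w2=onz(m,(367,290),.230);d=w1-w2;print(w1,w2,np.hypot(*d[:2]),np.arctan2(d[1],d[0]),"mid",(w1+w2)/2)
print("d tool",r.T@(q.x-s['ee_pos']))
E
```

```text
wrist [0.66305376 0.10413531 0.213     ]
[0.66288213 0.10414108 0.21291826] [-0.31  0.54  0.14 -1.98  0.04  1.37]
[0.69588347 0.11813971 0.23      ] [0.63407051 0.09601796 0.23      ] 0.0656522227980574 0.3436794383911256 mid [0.66497699 0.10707884 0.23      ]
d tool [0.01082881 0.02687232 0.25183249]
```

View pics/cw1.png

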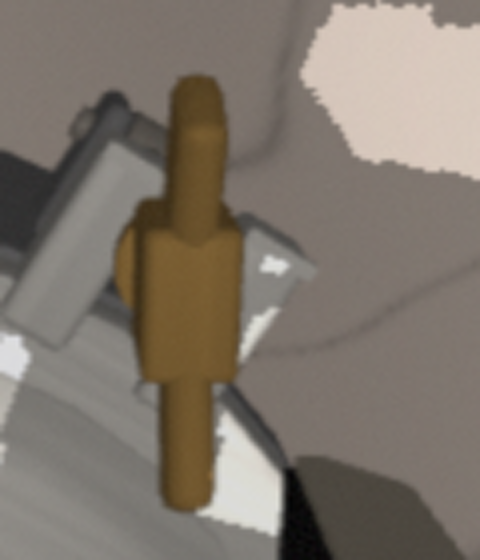

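```bash
python3 -m pendant '[{"dx":0.011,"dy":0.027,"dz":0,"wx":0,"wy":0,"wz":0,"fingers":0.06},{"dx":0,"dy":0,"dz":0.025,"wx":0,"wy":0,"wz":0,"fingers":0.06},{"dx":0,"dy":0,"dz":0.0,"wx":0,"wy":0,"wz":0,"fingers":0.06},{"dx":0,"dy":0,"dz":0,"wx":0,"wy":0,"wz":0,"fingers":0.06}]'
python3 - <<'E'
from h import *
s=state();r=R.from_rotvec(s['ee_rot']).as_matrix()
im=grab_frame("wrist");m=camera_model("wrist");cv2.imwrite("pics/w2.png",im[:,:,::-1])
for t in ["nut_grip","wing_nut"]: print(t,[(x['centre'],x['score']) for x in place_of("wrist",t)])
for z in (.213,.232): 
  g=s['ee_pos'].copy();g[2]=z;print("grasp axis proj",proj(m,g))
print(s['ee_pos'],r[:,0])
E
```

```text
time_s: 4.65
ee_pos: [0.663, 0.104, 0.4386]
ee_rot: [-3.098, -0.522, 0.004]
ft_force: [0.6, 0.2, -0.1]
width: 0.641
nut_grip [([328.0, 266.7], 0.67)]
wing_nut [([326.1, 254.8], 0.72)]
grasp axis proj [[328.07226312 266.03941578]]
grasp axis proj [[327.98664108 278.47492832]]
[0.66298735 0.10401058 0.43861289] [ 0.94470033  0.32792477 -0.0025738 ]
```

View pics/w2.png

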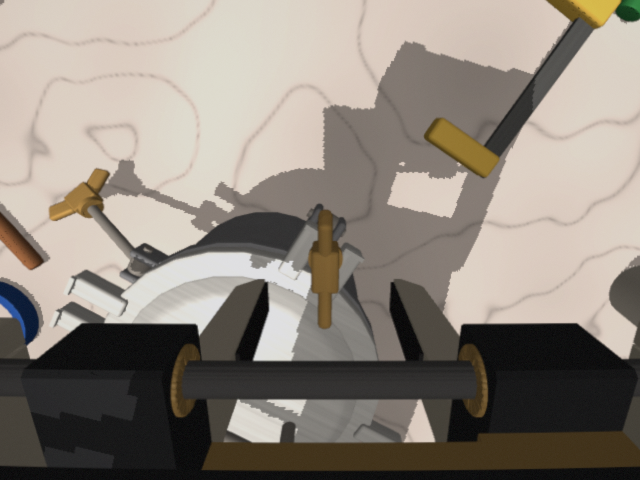

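```bash
python3 - <<'E'
from h import *
im=cv2.imread("pics/w2.png")[:,:,::-1];crop(im,265,190,385,340,"cw2.png",4)
hsv=cv2.cvtColor(np.ascontiguousarray(im),cv2.COLOR_RGB2HSV);mk=(hsv[...,1]>120)&(hsv[...,0]<28)
mk[:200]=0;mk[335:]=0;mk[:,:295]=0;mk[:,350:]=0
for y in range(208,335,6):
    x=np.where(mk[y])[0]
    if len(x): print(y,x.min(),x.max(),(x.min()+x.max())/2)
E
```

```text
214 319 331 325.0
220 319 331 325.0
226 319 331 325.0
232 319 331 325.0
238 319 331 325.0
244 314 337 325.5
250 311 340 325.5
256 309 341 325.0
262 309 341 325.0
268 311 338 324.5
274 312 337 324.5
280 313 337 325.0
286 312 337 324.5
292 315 335 325.0
298 319 330 324.5
304 319 330 324.5
310 319 330 324.5
316 319 330 324.5
322 319 330 324.5
```

View pics/cw2.png

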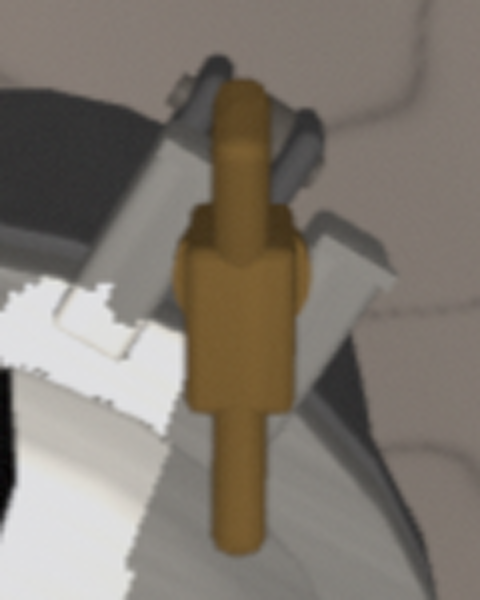

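```bash
python3 - <<'E'
from h import *
s=state();r=R.from_rotvec(s['ee_rot']).as_matrix();m=camera_model("wrist")
for zb in (.193,.196):
  for n,x,h in [("inner wing end top",-.033,.039),("inner wing end low",-.033,.030),("hub inner top",-.013,.030),("hub outer top",.013,.030),("outer wing top",.033,.039),("hub mid",0,.02)]:
    P=s['ee_pos']+r[:,0]*x;P[2]=zb+h;print(zb,n,proj(m,P).round(1), 'px/mm', (proj(m,P+r[:,0]*.001)-proj(m,P)).round(2))
print(s['ft_force'],camera_model("wrist")['tvec'])
E
```

```text
0.193 inner wing end top [[327.4 331.1]] px/mm [[-0.   -1.52]]
0.193 inner wing end low [[327.5 323.3]] px/mm [[-0.   -1.48]]
0.193 hub inner top [[327.4 293. ]] px/mm [[-0.   -1.56]]
0.193 hub outer top [[327.4 251. ]] px/mm [[-0.   -1.67]]
0.193 outer wing top [[327.3 220.6]] px/mm [[-0.   -1.84]]
0.193 hub mid [[327.5 266.2]] px/mm [[-0.   -1.55]]
0.196 inner wing end top [[327.4 333.9]] px/mm [[-0.   -1.54]]
0.196 inner wing end low [[327.5 325.8]] px/mm [[-0.   -1.49]]
0.196 hub inner top [[327.4 295.2]] px/mm [[-0.   -1.58]]
0.196 hub outer top [[327.4 252.7]] px/mm [[-0.   -1.69]]
0.196 outer wing top [[327.3 222. ]] px/mm [[-0.   -1.87]]
0.196 hub mid [[327.5 268. ]] px/mm [[-0.   -1.57]]
[ 0.2849286  -0.04363664 -0.3823709 ] [-0.11945582  0.58994392  0.6139287 ]
```

```bash
python3 -m pendant '[{"dx":0.0007,"dy":-0.0016,"dz":0,"wx":0,"wy":0,"wz":0,"fingers":0.04},{"dx":0,"dy":0,"dz":0,"wx":0,"wy":0,"wz":0,"fingers":0.04},{"dx":0,"dy":0,"dz":0.02,"wx":0,"wy":0,"wz":0,"fingers":0.04},{"dx":0,"dy":0,"dz":0.02,"wx":0,"wy":0,"wz":0,"fingers":0.04},{"dx":0,"dy":0,"dz":0.01,"wx":0,"wy":0,"wz":0,"fingers":0.04},{"dx":0,"dy":0,"dz":0,"wx":0,"wy":0,"wz":0,"fingers":0.04},{"dx":0,"dy":0,"dz":0,"wx":0,"wy":0,"wz":0,"fingers":0.04}]' 5
python3 - <<'E'
from h import *
s=state();print(s['ee_pos'],s['ft_force'])
im=grab_frame("wrist");crop(im,205,180,445,360,"cw3.png",3)
E
```

```text
time_s: 5.38
ee_pos: [0.6632, 0.1059, 0.3901]
ee_rot: [3.098, 0.521, -0.0]
ft_force: [-0.2, 0.3, 1.3]
width: 0.434
[0.66316685 0.10586273 0.3901205 ] [-0.21871687  0.28354194  1.25143314]
```

View pics/cw3.png

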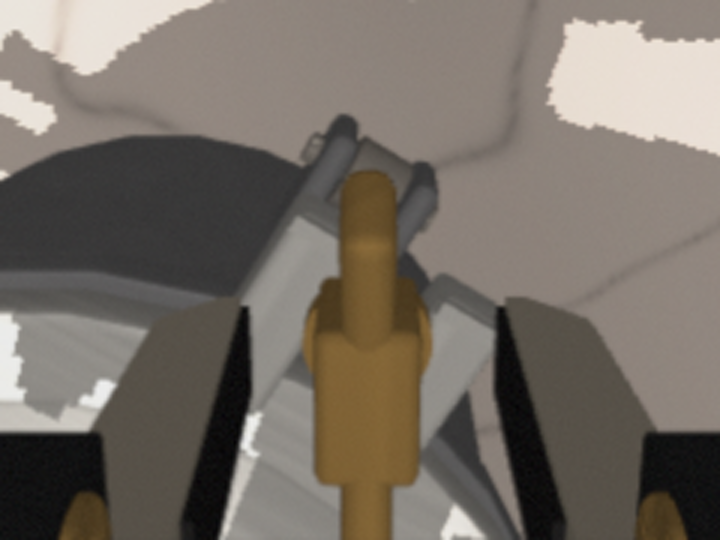

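```bash
python3 -m pendant '[{"dx":0,"dy":-0.0008,"dz":0.001,"wx":0,"wy":0,"wz":0,"fingers":0.03},{"dx":0,"dy":0,"dz":0,"wx":0,"wy":0,"wz":0,"fingers":0.025},{"dx":0,"dy":0,"dz":0,"wx":0,"wy":0,"wz":0,"fingers":0.02},{"dx":0,"dy":0,"dz":0,"wx":0,"wy":0,"wz":0,"fingers":0.018},{"dx":0,"dy":0,"dz":0,"wx":0,"wy":0,"wz":0,"fingers":0.018}]' 4
python3 -m pendant '[{"dx":0,"dy":0,"dz":0,"wx":0,"wy":0,"wz":0,"fingers":0.012},{"dx":0,"dy":0,"dz":0,"wx":0,"wy":0,"wz":0,"fingers":0.008},{"dx":0,"dy":0,"dz":0,"wx":0,"wy":0,"wz":0,"fingers":0.008}]' 4
python3 - <<'E'
from h import *
s=state();print(s['ee_pos'],s['ft_force'],s['torque'],s['width']*93)
im=grab_frame("wrist");crop(im,205,180,445,360,"cw4.png",3)
E
```

```text
time_s: 5.85
ee_pos: [0.6629, 0.1065, 0.389]
ee_rot: [3.098, 0.52, 0.0]
ft_force: [-0.2, 0.4, 0.3]
width: 0.197
time_s: 6.1
ee_pos: [0.6629, 0.1066, 0.3889]
ee_rot: [-3.098, -0.52, -0.0]
ft_force: [0.1, 2.5, 1.4]
width: 0.172
[0.66287422 0.10659974 0.38891462] [0.06666217 2.47705577 1.35050334] [ 0.27545765  0.20546319 -0.07112022] 16.028161259692798
```

View pics/cw4.png

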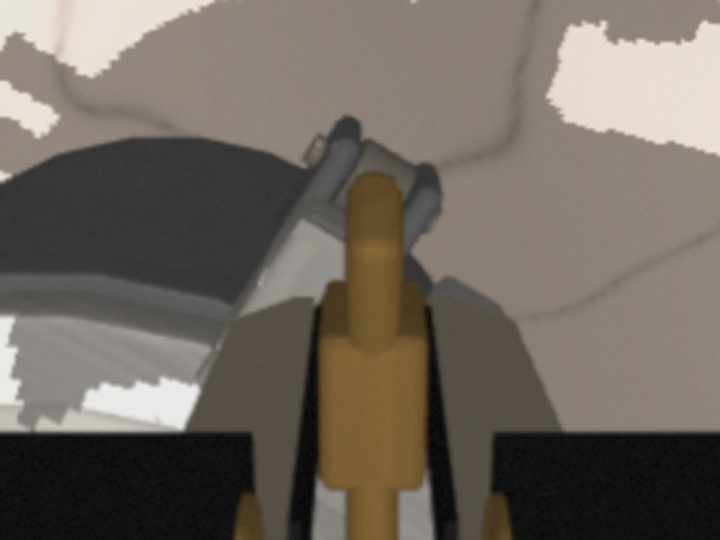

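Gripped at 16 mm, centred, with about 2.5 N of side load. I'll relieve that and then firm up the grip.

```bash
python3 -m pendant '[{"dx":0,"dy":-0.0004,"dz":0,"wx":0,"wy":0,"wz":0,"fingers":0.008},{"dx":0,"dy":0,"dz":0,"wx":0,"wy":0,"wz":0,"fingers":0.008}]' 12
python3 -m pendant '[{"dx":0,"dy":0,"dz":0,"wx":0,"wy":0,"wz":0,"fingers":0.008},{"dx":0,"dy":0,"dz":0,"wx":0,"wy":0,"wz":0,"fingers":0.008}]' 30
```

```text
time_s: 6.32
ee_pos: [0.6628, 0.1068, 0.3889]
ee_rot: [3.098, 0.52, 0.0]
ft_force: [0.7, -1.0, 2.3]
width: 0.172
time_s: 6.48
ee_pos: [0.6628, 0.1067, 0.3889]
ee_rot: [3.098, 0.52, 0.0]
ft_force: [1.2, -1.9, 2.0]
width: 0.168
```

```bash
python3 -m pendant '[{"dx":0,"dy":0,"dz":-0.0002,"wx":0,"wy":0,"wz":-0.1,"fingers":0.008},{"dx":0,"dy":0,"dz":-0.0002,"wx":0,"wy":0,"wz":-0.1,"fingers":0.008},{"dx":0,"dy":0,"dz":-0.0001,"wx":0,"wy":0,"wz":-0.1,"fingers":0.008},{"dx":0,"dy":0,"dz":-0.0002,"wx":0,"wy":0,"wz":-0.1,"fingers":0.008}]' 30
python3 -c "
from h import *
s=state();print(s['q'][5],s['ft_force'],s['torque'])"
```

```text
time_s: 6.82
ee_pos: [0.6628, 0.1069, 0.3894]
ee_rot: [-2.93, -1.133, 0.0]
ft_force: [-0.1, 0.5, 0.5]
width: 0.171
0.9550360211366571 [-0.14199907  0.48447073  0.52319281] [ 0.02887923  0.15668559 -0.15913756]
```

```bash
python3 -m pendant '[{"dx":0,"dy":0,"dz":-0.0002,"wx":0,"wy":0,"wz":-0.1,"fingers":0.008},{"dx":0,"dy":0,"dz":-0.0002,"wx":0,"wy":0,"wz":-0.1,"fingers":0.008},{"dx":0,"dy":0,"dz":-0.0001,"wx":0,"wy":0,"wz":-0.1,"fingers":0.008},{"dx":0,"dy":0,"dz":-0.0001,"wx":0,"wy":0,"wz":-0.1,"fingers":0.008},{"dx":0,"dy":0,"dz":-0.0002,"wx":0,"wy":0,"wz":-0.1,"fingers":0.008},{"dx":0,"dy":0,"dz":-0.0002,"wx":0,"wy":0,"wz":-0.1,"fingers":0.008}]' 30
python3 -c "
from h import *
s=state();print(s['q'][5],s['ft_force'],s['torque'])"
```

```text
time_s: 7.32
ee_pos: [0.6627, 0.1071, 0.3898]
ee_rot: [-2.464, -1.948, 0.001]
ft_force: [-1.4, 1.1, -3.3]
width: 0.174
0.3550270066613437 [-1.42246934  1.08579067 -3.32928875] [ 0.24229251  0.17908018 -0.12332585]
```

```bash
python3 -m pendant '[{"dx":0,"dy":0,"dz":-0.0002,"wx":0,"wy":0,"wz":-0.1,"fingers":0.008},{"dx":0,"dy":0,"dz":-0.0001,"wx":0,"wy":0,"wz":-0.1,"fingers":0.008},{"dx":0,"dy":0,"dz":-0.0002,"wx":0,"wy":0,"wz":-0.1,"fingers":0.008},{"dx":0,"dy":0,"dz":-0.0002,"wx":0,"wy":0,"wz":-0.1,"fingers":0.008},{"dx":0,"dy":0,"dz":-0.0001,"wx":0,"wy":0,"wz":-0.1,"fingers":0.008},{"dx":0,"dy":0,"dz":-0.0002,"wx":0,"wy":0,"wz":-0.1,"fingers":0.008},{"dx":0,"dy":0,"dz":0,"wx":0,"wy":0,"wz":0,"fingers":0.008}]' 30
python3 - <<'E'
from h import *
s=state();print(s['q'][5],s['ft_force'],s['torque'],s['width']*93)
print(R.from_rotvec(s['ee_rot']).as_matrix().round(3))
im=grab_frame("wrist");crop(im,205,180,445,360,"cw5.png",3)
im=grab_frame("top");crop(im,220,150,340,240,"ct5.png",6)
E
```

```text
time_s: 7.9
ee_pos: [0.6626, 0.107, 0.3907]
ee_rot: [-1.778, -2.588, 0.001]
ft_force: [-1.9, 2.7, -1.9]
width: 0.169
-0.24509492541574956 [-1.94752385  2.69602782 -1.86077063] [0.22004735 0.33676129 0.08445877] 15.695798017197498
[[-0.359  0.933 -0.002]
 [ 0.933  0.359  0.   ]
 [ 0.001 -0.001 -1.   ]]
```

View pics/cw5.png

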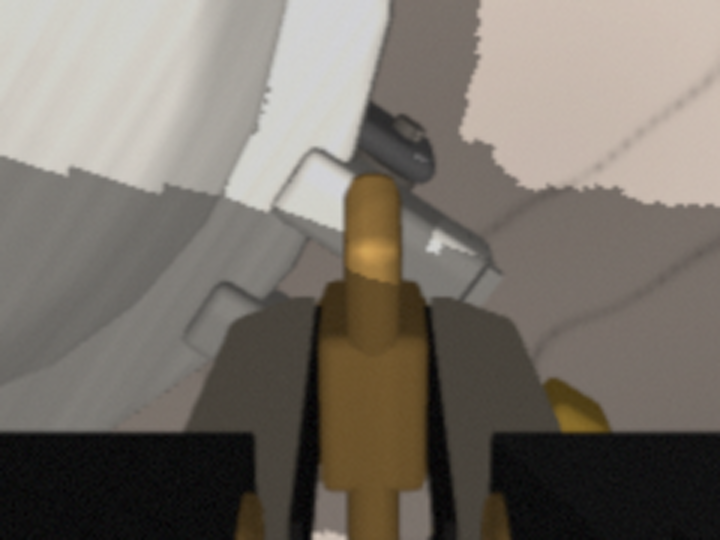

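```bash
cat > t.py <<'E'
from h import *
s=state();r=R.from_rotvec(s['ee_rot']).as_matrix()
o=np.array([np.cos(-.21),np.sin(-.21),0]);k=np.array([-o[1],o[0],0])
th=0.005
print('t',s['time_s'],'turned',1.398-s['q'][5],'F.o',s['ft_force']@o,'F.k',s['ft_force']@k,'Fz',s['ft_force'][2],'T',s['torque'].round(2))
print('pos.o',s['ee_pos']@o,'pos.k',s['ee_pos']@k,'z',s['ee_pos'][2],'tilt',np.dot(-r[:,2],o))
print('o in tool',(r.T@o).round(3),'step .005: d',(r.T@(o*.281*th)).round(5),'w',(r.T@k*th).round(5))
E
python3 -m pendant '[{"dx":0,"dy":0,"dz":-0.0001,"wx":0,"wy":0,"wz":-0.1,"fingers":0.008},{"dx":0,"dy":0,"dz":-0.0002,"wx":0,"wy":0,"wz":-0.1,"fingers":0.008},{"dx":0,"dy":0,"dz":0,"wx":0,"wy":0,"wz":0,"fingers":0.008},{"dx":0,"dy":0,"dz":0,"wx":0,"wy":0,"wz":0,"fingers":0.008}]' 30
python3 t.py
```

```text
time_s: 8.33
ee_pos: [0.6627, 0.1069, 0.3912]
ee_rot: [-1.525, -2.746, 0.001]
ft_force: [-2.6, 0.8, -5.8]
width: 0.175
t 8.3333 turned 1.8329281618946554 F.o -2.7439603642669734 F.k 0.2666440253450422 Fz -5.763749357986386 T [0.15 0.61 0.15]
pos.o 0.6258500570945743 pos.k 0.24271719708977604 z 0.3911818682189421 tilt 0.0010948393356657604
o in tool [-0.694  0.72  -0.001] step .005: d [-0.00097  0.00101 -0.     ] w [ 0.0036   0.00347 -0.     ]
```

```bash
python3 -m pendant '[{"dx":-0.001,"dy":0.001,"dz":0.0003,"wx":0.0036,"wy":0.0035,"wz":0,"fingers":0.008},{"dx":-0.001,"dy":0.001,"dz":0,"wx":0.0036,"wy":0.0035,"wz":0,"fingers":0.008},{"dx":0,"dy":0,"dz":0,"wx":0,"wy":0,"wz":0,"fingers":0.008}]'
python3 t.py
```

```text
time_s: 8.58
ee_pos: [0.6657, 0.1062, 0.3911]
ee_rot: [-1.516, -2.739, 0.005]
ft_force: [-3.4, 1.5, -5.4]
width: 0.168
t 8.5833 turned 1.8380996940153602 F.o -3.6111444674280526 F.k 0.7571685220479292 Fz -5.371023653282204 T [0.23 0.78 0.03]
pos.o 0.6289489421998895 pos.k 0.24267473627523056 z 0.3911452834990856 tilt 0.011171115362739702
o in tool [-0.696  0.718 -0.011] step .005: d [-9.80e-04  1.01e-03 -2.00e-05] w [ 0.00359  0.00348 -0.     ]
```

```bash
python3 -m pendant '[{"dx":-0.001,"dy":0.001,"dz":0.0002,"wx":0.0036,"wy":0.0035,"wz":0,"fingers":0.008},{"dx":-0.001,"dy":0.001,"dz":0,"wx":0.0036,"wy":0.0035,"wz":0,"fingers":0.008},{"dx":0,"dy":0,"dz":0,"wx":0,"wy":0,"wz":0,"fingers":0.008}]'
python3 t.py
```

```text
time_s: 8.83
ee_pos: [0.6684, 0.1056, 0.3911]
ee_rot: [-1.509, -2.732, 0.01]
ft_force: [-6.4, 1.8, -5.0]
width: 0.171
t 8.8333 turned 1.8415154826022961 F.o -6.5987536601748396 F.k 0.4337081777731789 Fz -5.04462735721103 T [0.27 1.16 0.06]
pos.o 0.6317159964386075 pos.k 0.24264264089287318 z 0.3910633102646534 tilt 0.02129751354301424
o in tool [-0.697  0.717 -0.021] step .005: d [-9.80e-04  1.01e-03 -3.00e-05] w [ 0.00358  0.00349 -0.     ]
```

Blocked by the lips at about 0.02 rad, as expected. I'll back off and loosen a bit more.

```bash
python3 -m pendant '[{"dx":0.001,"dy":-0.001,"dz":0.0003,"wx":-0.0036,"wy":-0.0035,"wz":0,"fingers":0.008},{"dx":0.001,"dy":-0.001,"dz":0,"wx":-0.0036,"wy":-0.0035,"wz":0,"fingers":0.008},{"dx":0.001,"dy":-0.001,"dz":0,"wx":-0.0036,"wy":-0.0035,"wz":0,"fingers":0.008},{"dx":0.001,"dy":-0.001,"dz":0,"wx":-0.0036,"wy":-0.0035,"wz":0,"fingers":0.008},{"dx":0,"dy":0,"dz":-0.0001,"wx":0,"wy":0,"wz":-0.1,"fingers":0.008},{"dx":0,"dy":0,"dz":-0.0001,"wx":0,"wy":0,"wz":-0.1,"fingers":0.008},{"dx":0,"dy":0,"dz":-0.0002,"wx":0,"wy":0,"wz":-0.1,"fingers":0.008},{"dx":0,"dy":0,"dz":0,"wx":0,"wy":0,"wz":0,"fingers":0.008}]' 
python3 t.py
```

```text
time_s: 9.5
ee_pos: [0.6626, 0.1068, 0.3916]
ee_rot: [1.083, 2.949, -0.0]
ft_force: [-3.3, -1.2, -3.6]
width: 0.17
t 9.5 turned 2.1429603181469634 F.o -2.987904165857863 F.k -1.8164351549689035 Fz -3.5737896744511066 T [-0.05  0.91  0.11]
pos.o 0.6257369028336058 pos.k 0.24258194469567385 z 0.39156620254468866 tilt -0.00031668442845066814
o in tool [-0.88   0.474  0.   ] step .005: d [-0.00124  0.00067  0.     ] w [ 0.00237  0.0044  -0.     ]
```

```bash
python3 -m pendant '[{"dx":-0.0012,"dy":0.0007,"dz":0,"wx":0.0024,"wy":0.0044,"wz":0,"fingers":0.008},{"dx":-0.0012,"dy":0.0007,"dz":0,"wx":0.0024,"wy":0.0044,"wz":0,"fingers":0.008},{"dx":-0.0012,"dy":0.0007,"dz":0,"wx":0.0024,"wy":0.0044,"wz":0,"fingers":0.008},{"dx":-0.0012,"dy":0.0007,"dz":0,"wx":0.0024,"wy":0.0044,"wz":0,"fingers":0.008},{"dx":0,"dy":0,"dz":0,"wx":0,"wy":0,"wz":0,"fingers":0.008}]' 
python3 t.py
```

```text
time_s: 9.92
ee_pos: [0.6684, 0.1057, 0.3914]
ee_rot: [-1.087, -2.926, 0.006]
ft_force: [-6.4, -3.4, -1.7]
width: 0.172
t 9.9167 turned 2.1395614859586276 F.o -5.550455661797196 F.k -4.6559798333419895 Fz -1.7245337364037607 T [-0.41  1.35  0.08]
pos.o 0.6317030605160955 pos.k 0.24268087875853994 z 0.3913966419559549 tilt 0.021092057656661854
o in tool [-0.877  0.48  -0.021] step .005: d [-1.23e-03  6.70e-04 -3.00e-05] w [ 0.0024   0.00439 -0.     ]
```

```bash
python3 -m pendant '[{"dx":0.0012,"dy":-0.0008,"dz":0,"wx":-0.0024,"wy":-0.0044,"wz":0,"fingers":0.008},{"dx":0.0012,"dy":-0.0008,"dz":0,"wx":-0.0024,"wy":-0.0044,"wz":0,"fingers":0.008},{"dx":0.0012,"dy":-0.0008,"dz":0,"wx":-0.0024,"wy":-0.0044,"wz":0,"fingers":0.008},{"dx":0.0014,"dy":-0.0008,"dz":0,"wx":-0.0024,"wy":-0.0044,"wz":0,"fingers":0.008},{"dx":0,"dy":0,"dz":-0.0002,"wx":0,"wy":0,"wz":-0.1,"fingers":0.008},{"dx":0,"dy":0,"dz":-0.0001,"wx":0,"wy":0,"wz":-0.1,"fingers":0.008},{"dx":0,"dy":0,"dz":-0.0002,"wx":0,"wy":0,"wz":-0.1,"fingers":0.008},{"dx":0,"dy":0,"dz":0,"wx":0,"wy":0,"wz":0,"fingers":0.008}]' 
python3 t.py
```

```text
time_s: 10.58
ee_pos: [0.6622, 0.1067, 0.392]
ee_rot: [0.631, 3.077, -0.0]
ft_force: [-2.9, -2.7, -2.4]
width: 0.17
t 10.5833 turned 2.4427601471888343 F.o -2.2480644290464773 F.k -3.2727947681167504 Fz -2.43461462538494 T [-0.37  0.76  0.12]
pos.o 0.6254036031624606 pos.k 0.24239514025674977 z 0.3920017946328811 tilt -0.00027907140030326296
o in tool [-0.981  0.193  0.   ] step .005: d [-0.00138  0.00027  0.     ] w [ 0.00097  0.00491 -0.     ]
```

```bash
python3 -m pendant '[{"dx":-0.0014,"dy":0.0,"dz":0,"wx":0.001,"wy":0.0049,"wz":0,"fingers":0.008},{"dx":-0.0014,"dy":0.0002,"dz":0,"wx":0.001,"wy":0.0049,"wz":0,"fingers":0.008},{"dx":-0.0014,"dy":0.0003,"dz":0,"wx":0.001,"wy":0.0049,"wz":0,"fingers":0.008},{"dx":-0.0014,"dy":0.0003,"dz":0,"wx":0.001,"wy":0.0049,"wz":0,"fingers":0.008},{"dx":0,"dy":0,"dz":0,"wx":0,"wy":0,"wz":0,"fingers":0.008}]' 
python3 t.py
```

```text
time_s: 11.0
ee_pos: [0.668, 0.1052, 0.3919]
ee_rot: [-0.635, -3.056, -0.0]
ft_force: [-4.3, 1.0, -0.5]
width: 0.173
t 11.0 turned 2.4415341161128152 F.o -4.419777152969201 F.k 0.08755401113904734 Fz -0.5259525786036474 T [0.19 0.98 0.05]
pos.o 0.6314157442356613 pos.k 0.24219241273015402 z 0.3918598073879329 tilt 0.020734945846327558
o in tool [-0.98   0.198 -0.021] step .005: d [-1.38e-03  2.80e-04 -3.00e-05] w [0.00099 0.0049  0.     ]
```

```bash
python3 -m pendant '[{"dx":-0.0014,"dy":0.0003,"dz":0,"wx":0.001,"wy":0.0049,"wz":0,"fingers":0.008},{"dx":0,"dy":0,"dz":0,"wx":0,"wy":0,"wz":0,"fingers":0.008}]' 
python3 t.py
```

```text
time_s: 11.17
ee_pos: [0.6694, 0.105, 0.392]
ee_rot: [-0.633, -3.051, -0.0]
ft_force: [-3.3, 0.6, 0.4]
width: 0.166
t 11.1667 turned 2.4429572855016897 F.o -3.326284164285571 F.k -0.05616942413990017 Fz 0.3606490734195543 T [0.16 0.82 0.03]
pos.o 0.6327997002937572 pos.k 0.24218861270106726 z 0.3919553064386531 tilt 0.025113888819034015
o in tool [-0.98   0.198 -0.025] step .005: d [-1.38e-03  2.80e-04 -4.00e-05] w [0.00099 0.0049  0.     ]
```

```bash
python3 -m pendant '[{"dx":-0.0014,"dy":0.0003,"dz":0,"wx":0.001,"wy":0.0049,"wz":0,"fingers":0.008},{"dx":-0.0014,"dy":0.0003,"dz":0,"wx":0.001,"wy":0.0049,"wz":0,"fingers":0.008},{"dx":0,"dy":0,"dz":0,"wx":0,"wy":0,"wz":0,"fingers":0.008}]' 
python3 t.py
```

```text
time_s: 11.42
ee_pos: [0.6721, 0.1044, 0.392]
ee_rot: [-0.631, -3.041, -0.0]
ft_force: [-5.5, 1.6, 1.7]
width: 0.168
t 11.4167 turned 2.445050817498981 F.o -5.69934697754793 F.k 0.4307674199826384 Fz 1.7023893837829673 T [0.21 1.2  0.05]
pos.o 0.6355753871906599 pos.k 0.24221649296471 z 0.39198000396612354 tilt 0.03563341253991613
o in tool [-0.98   0.198 -0.036] step .005: d [-1.38e-03  2.80e-04 -5.00e-05] w [0.00099 0.0049  0.     ]
```

```bash
python3 -m pendant '[{"dx":0.0028,"dy":-0.0006,"dz":0,"wx":-0.002,"wy":-0.0098,"wz":0,"fingers":0.008},{"dx":0.0028,"dy":-0.0006,"dz":0,"wx":-0.002,"wy":-0.0098,"wz":0,"fingers":0.008},{"dx":0.0028,"dy":-0.0006,"dz":0,"wx":-0.002,"wy":-0.0098,"wz":0,"fingers":0.008},{"dx":0.0014,"dy":-0.0003,"dz":0,"wx":-0.001,"wy":-0.0049,"wz":0,"fingers":0.008},{"dx":0,"dy":0,"dz":-0.0002,"wx":0,"wy":0,"wz":-0.1,"fingers":0.008},{"dx":0,"dy":0,"dz":-0.0001,"wx":0,"wy":0,"wz":-0.1,"fingers":0.008},{"dx":0,"dy":0,"dz":-0.0002,"wx":0,"wy":0,"wz":-0.1,"fingers":0.008},{"dx":0,"dy":0,"dz":0,"wx":0,"wy":0,"wz":0,"fingers":0.008}]' 
python3 t.py
```

```text
time_s: 12.08
ee_pos: [0.6619, 0.1064, 0.3925]
ee_rot: [0.163, 3.137, -0.0]
ft_force: [-2.9, 1.0, -1.8]
width: 0.171
t 12.0833 turned 2.7436535238115174 F.o -3.0076263104771495 F.k 0.33374051045150904 Fz -1.7617658744934768 T [0.21 0.52 0.1 ]
pos.o 0.6252233226594187 pos.k 0.24202230241981312 z 0.3924596865260228 tilt -5.0011284055358675e-05
o in tool [-0.994 -0.106  0.   ] step .005: d [-0.0014  -0.00015  0.     ] w [-0.00053  0.00497 -0.     ]
```

```bash
python3 -m pendant '[{"dx":-0.0014,"dy":-0.0001,"dz":0,"wx":-0.0005,"wy":0.005,"wz":0,"fingers":0.008},{"dx":-0.0014,"dy":-0.0002,"dz":0,"wx":-0.0005,"wy":0.005,"wz":0,"fingers":0.008},{"dx":-0.0014,"dy":-0.0001,"dz":0,"wx":-0.0005,"wy":0.005,"wz":0,"fingers":0.008},{"dx":-0.0014,"dy":-0.0002,"dz":0,"wx":-0.0005,"wy":0.005,"wz":0,"fingers":0.008},{"dx":0,"dy":0,"dz":0,"wx":0,"wy":0,"wz":0,"fingers":0.008}]' 
python3 t.py
python3 -m pendant '[{"dx":-0.0014,"dy":-0.0001,"dz":0,"wx":-0.0005,"wy":0.005,"wz":0,"fingers":0.008},{"dx":-0.0014,"dy":-0.0002,"dz":0,"wx":-0.0005,"wy":0.005,"wz":0,"fingers":0.008},{"dx":0,"dy":0,"dz":0,"wx":0,"wy":0,"wz":0,"fingers":0.008}]' 
python3 t.py
```

```text
time_s: 12.5
ee_pos: [0.668, 0.1051, 0.3924]
ee_rot: [-0.171, -3.116, -0.005]
ft_force: [-3.1, 0.9, -0.8]
width: 0.169
t 12.5 turned 2.7417293334231867 F.o -3.2354867195404573 F.k 0.231306760787681 Fz -0.7900205238391093 T [0.07 0.71 0.01]
pos.o 0.6313794944663298 pos.k 0.241997038335531 z 0.39238345958612275 tilt 0.02073425334533418
o in tool [-0.995 -0.1   -0.021] step .005: d [-1.4e-03 -1.4e-04 -3.0e-05] w [-0.0005   0.00497 -0.     ]
time_s: 12.75
ee_pos: [0.6706, 0.1045, 0.3924]
ee_rot: [-0.17, -3.107, -0.007]
ft_force: [-4.2, 0.1, 0.4]
width: 0.173
t 12.75 turned 2.7442933838906907 F.o -4.139562599337769 F.k -0.7947003732201019 Fz 0.44631024036374645 T [0.06 0.81 0.05]
pos.o 0.6341135610066698 pos.k 0.24198793441263397 z 0.3924174553658479 tilt 0.03060770002886383
o in tool [-0.994 -0.101 -0.031] step .005: d [-1.4e-03 -1.4e-04 -4.0e-05] w [-0.0005   0.00497 -0.     ]
```

```bash
python3 -m pendant '[{"dx":-0.0014,"dy":-0.0001,"dz":0,"wx":-0.0005,"wy":0.005,"wz":0,"fingers":0.008},{"dx":-0.0014,"dy":-0.0002,"dz":0,"wx":-0.0005,"wy":0.005,"wz":0,"fingers":0.008},{"dx":0,"dy":0,"dz":0,"wx":0,"wy":0,"wz":0,"fingers":0.008}]' 
python3 t.py
```

```text
time_s: 13.0
ee_pos: [0.6733, 0.1039, 0.3923]
ee_rot: [-0.169, -3.097, -0.01]
ft_force: [-5.2, -0.3, 1.5]
width: 0.168
t 13.0 turned 2.7462509539980178 F.o -5.00800023054736 F.k -1.4120972934264637 Fz 1.4938170388964187 T [0.13 0.89 0.06]
pos.o 0.6368839737989334 pos.k 0.24197230387546056 z 0.3923392010990539 tilt 0.040731783090736606
o in tool [-0.994 -0.101 -0.041] step .005: d [-1.4e-03 -1.4e-04 -6.0e-05] w [-0.0005   0.00497 -0.     ]
```

```bash
python3 - <<'E'
from h import *
im=grab_frame("wrist");crop(im,205,180,445,360,"cw6.png",3)
im=grab_frame("scene");crop(im,320,180,440,270,"cs6.png",6)
E
```

```text
(no output)
```

View pics/cw6.png

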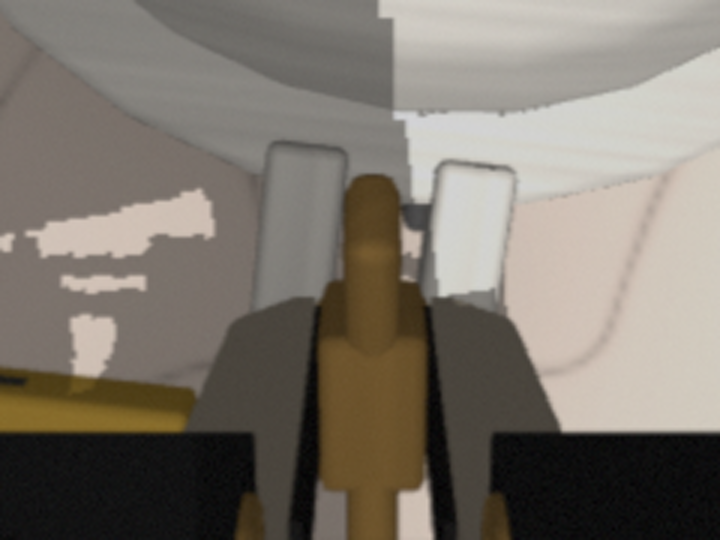

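View pics/cs6.png

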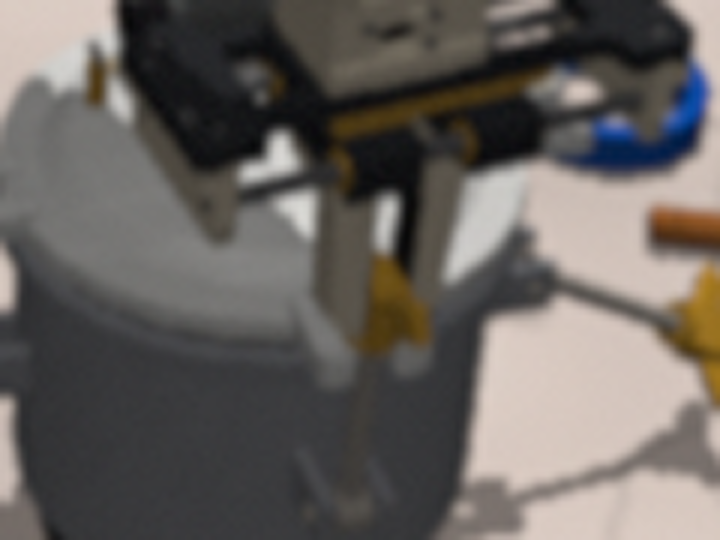

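```bash
python3 -m pendant '[{"dx":-0.0014,"dy":-0.0001,"dz":-0.0001,"wx":-0.0005,"wy":0.005,"wz":0,"fingers":0.008},{"dx":-0.0014,"dy":-0.0002,"dz":-0.0001,"wx":-0.0005,"wy":0.005,"wz":0,"fingers":0.008},{"dx":0,"dy":0,"dz":0,"wx":0,"wy":0,"wz":0,"fingers":0.008},{"dx":0,"dy":0,"dz":0,"wx":0,"wy":0,"wz":0,"fingers":0.008}]' 
python3 t.py
```

```text
time_s: 13.43
ee_pos: [0.6759, 0.1034, 0.3923]
ee_rot: [-0.168, -3.087, -0.012]
ft_force: [-5.1, 0.2, -1.2]
width: 0.171
t 13.4333 turned 2.747942638637106 F.o -5.043030230994293 F.k -0.9175118324134026 Fz -1.2150874946383925 T [0.07 1.05 0.02]
pos.o 0.6394976675505506 pos.k 0.2419801418594189 z 0.39234008360570105 tilt 0.05067813270676227
o in tool [-0.994 -0.101 -0.051] step .005: d [-1.4e-03 -1.4e-04 -7.0e-05] w [-0.00051  0.00497 -0.     ]
```

```bash
python3 -m pendant '[{"dx":-0.0056,"dy":-0.0006,"dz":0.0001,"wx":-0.002,"wy":0.0199,"wz":0,"fingers":0.008},{"dx":0,"dy":0,"dz":0,"wx":0,"wy":0,"wz":0,"fingers":0.008}]' 
python3 t.py
python3 - <<'E'
from h import *
im=grab_frame("top");crop(im,220,150,340,240,"ct6.png",6)
E
```

```text
time_s: 13.6
ee_pos: [0.6818, 0.102, 0.3921]
ee_rot: [-0.167, -3.067, -0.017]
ft_force: [-4.4, -0.7, 1.8]
width: 0.171
t 13.6 turned 2.7514256457755195 F.o -4.157043078850312 F.k -1.6193818163063525 Fz 1.8011465821214887 T [0.02 0.92 0.1 ]
pos.o 0.6455869735064363 pos.k 0.24191674883660583 z 0.39208180164443107 tilt 0.07113608264612435
o in tool [-0.992 -0.101 -0.071] step .005: d [-0.00139 -0.00014 -0.0001 ] w [-0.0005   0.00497 -0.     ]
```

View pics/ct6.png

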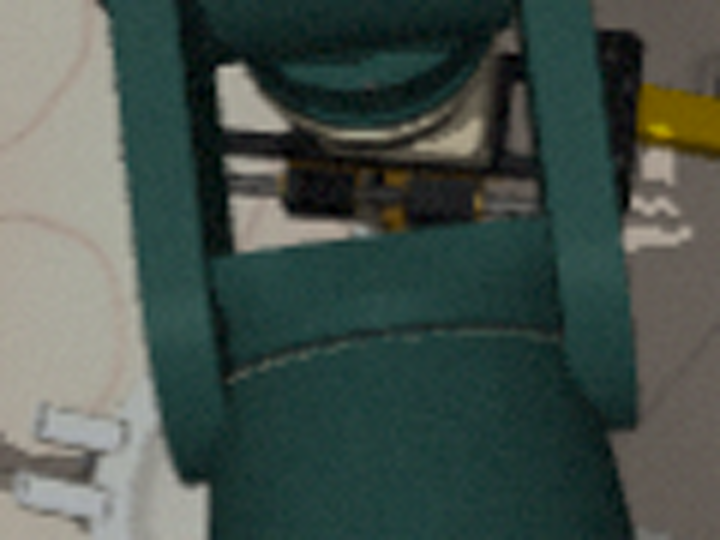

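Swinging to 0.07 rad gave no rise in force, so the nut is clear. I'll swing the gripped bolt on about its pin.

```bash
python3 -m pendant '[{"dx":-0.0084,"dy":-0.0009,"dz":0.0001,"wx":-0.003,"wy":0.0299,"wz":0,"fingers":0.008},{"dx":-0.0084,"dy":-0.0009,"dz":0.0001,"wx":-0.003,"wy":0.0299,"wz":0,"fingers":0.008},{"dx":-0.0084,"dy":-0.0009,"dz":0.0001,"wx":-0.003,"wy":0.0299,"wz":0,"fingers":0.008},{"dx":-0.0084,"dy":-0.0009,"dz":0.0001,"wx":-0.003,"wy":0.0299,"wz":0,"fingers":0.008},{"dx":0,"dy":0,"dz":0,"wx":0,"wy":0,"wz":0,"fingers":0.008}]' 
python3 t.py
python3 -c "
from h import *
s=state();print(s['q'])"
```

```text
time_s: 14.07
ee_pos: [0.7152, 0.0947, 0.3873]
ee_rot: [-0.161, -2.948, -0.044]
ft_force: [0.8, 0.9, 1.2]
width: 0.172
t 14.0667 turned 2.7668798447045546 F.o 0.6322719954278897 F.k 1.0492301728890463 Fz 1.178763803564361 T [0.17 0.19 0.03]
pos.o 0.6797142464227194 pos.k 0.24168031908917526 z 0.38727266667698457 tilt 0.18972899862828843
o in tool [-0.977 -0.099 -0.19 ] step .005: d [-0.00137 -0.00014 -0.00027] w [-0.0005   0.00497  0.     ]
[ 0.08729099  0.26691161  1.30098993  0.05664509  1.75608147 -1.36887984]
```

```bash
python3 -m pendant '[{"dx":-0.0084,"dy":-0.0009,"dz":0.0001,"wx":-0.003,"wy":0.0299,"wz":0,"fingers":0.008},{"dx":-0.0084,"dy":-0.0009,"dz":0.0001,"wx":-0.003,"wy":0.0299,"wz":0,"fingers":0.008},{"dx":-0.0084,"dy":-0.0009,"dz":0.0001,"wx":-0.003,"wy":0.0299,"wz":0,"fingers":0.008},{"dx":-0.0084,"dy":-0.0009,"dz":0.0001,"wx":-0.003,"wy":0.0299,"wz":0,"fingers":0.008},{"dx":-0.0084,"dy":-0.0009,"dz":0.0001,"wx":-0.003,"wy":0.0299,"wz":0,"fingers":0.008},{"dx":-0.0084,"dy":-0.0009,"dz":0.0002,"wx":-0.003,"wy":0.0299,"wz":0,"fingers":0.008},{"dx":0,"dy":0,"dz":0,"wx":0,"wy":0,"wz":0,"fingers":0.008}]' 
python3 t.py
python3 -c "
from h import *
s=state();print(s['q'])"
```

```text
time_s: 14.65
ee_pos: [0.7624, 0.0844, 0.373]
ee_rot: [-0.152, -2.77, -0.08]
ft_force: [1.5, 1.2, 3.6]
width: 0.17
t 14.65 turned 2.7777354740899547 F.o 1.2114094542772604 F.k 1.5318830413571842 Fz 3.579461160424769 T [ 0.15 -0.06  0.02]
pos.o 0.7281062063146205 pos.k 0.24143696071850623 z 0.37297623293919524 tilt 0.36231350229711784
o in tool [-0.927 -0.094 -0.362] step .005: d [-0.0013  -0.00013 -0.00051] w [-0.0005   0.00497 -0.     ]
[ 0.06217762  0.41627948  1.14695512  0.10432025  1.93482289 -1.37973547]
```

```bash
python3 -m pendant '[{"dx":-0.0084,"dy":-0.0009,"dz":0,"wx":-0.003,"wy":0.0299,"wz":0,"fingers":0.008},{"dx":-0.0084,"dy":-0.0009,"dz":0,"wx":-0.003,"wy":0.0299,"wz":0,"fingers":0.008},{"dx":-0.0084,"dy":-0.0009,"dz":0.0001,"wx":-0.003,"wy":0.0299,"wz":0,"fingers":0.008},{"dx":-0.0084,"dy":-0.0009,"dz":0.0001,"wx":-0.003,"wy":0.0299,"wz":0,"fingers":0.008},{"dx":-0.0084,"dy":-0.0009,"dz":0.0001,"wx":-0.003,"wy":0.0299,"wz":0,"fingers":0.008},{"dx":-0.0084,"dy":-0.0009,"dz":0.0001,"wx":-0.003,"wy":0.0299,"wz":0,"fingers":0.008},{"dx":0,"dy":0,"dz":0,"wx":0,"wy":0,"wz":0,"fingers":0.008}]' 
python3 t.py
python3 -c "
from h import *
s=state();print(s['q'])"
```

```text
time_s: 15.23
ee_pos: [0.8067, 0.0747, 0.3505]
ee_rot: [-0.142, -2.591, -0.113]
ft_force: [4.4, 0.2, 4.2]
width: 0.169
t 15.2333 turned 2.774328794830394 F.o 4.288896367111934 F.k 1.138326677317254 Fz 4.206593178579461 T [ 0.21 -0.52 -0.07]
pos.o 0.77340252711988 pos.k 0.24119904697051717 z 0.35049336631161443 tilt 0.5233278177114624
o in tool [-0.848 -0.086 -0.523] step .005: d [-0.00119 -0.00012 -0.00074] w [-0.0005   0.00497 -0.     ]
[ 0.04210487  0.56730589  0.99435374  0.15262355  2.11133372 -1.37632879]
```

```bash
python3 -m pendant '[{"dx":-0.0086,"dy":-0.0009,"dz":-0.0004,"wx":-0.003,"wy":0.0299,"wz":0,"fingers":0.008},{"dx":-0.0085,"dy":-0.0009,"dz":0,"wx":-0.003,"wy":0.0299,"wz":0,"fingers":0.008},{"dx":-0.0085,"dy":-0.0009,"dz":0,"wx":-0.003,"wy":0.0299,"wz":0,"fingers":0.008},{"dx":-0.0085,"dy":-0.0009,"dz":0,"wx":-0.003,"wy":0.0299,"wz":0,"fingers":0.008},{"dx":-0.0085,"dy":-0.0009,"dz":0.0001,"wx":-0.003,"wy":0.0299,"wz":0,"fingers":0.008},{"dx":-0.0085,"dy":-0.0009,"dz":0.0001,"wx":-0.003,"wy":0.0299,"wz":0,"fingers":0.008},{"dx":0,"dy":0,"dz":0,"wx":0,"wy":0,"wz":0,"fingers":0.008}]' 
python3 t.py
python3 -c "
from h import *
s=state();print(s['q'])"
```

```text
time_s: 15.82
ee_pos: [0.8472, 0.0659, 0.3199]
ee_rot: [-0.132, -2.411, -0.142]
ft_force: [3.1, 1.1, 0.2]
width: 0.169
t 15.8167 turned 2.7544524468026714 F.o 2.7556506244579118 F.k 1.7258434114217156 Fz 0.23938509716415535 T [ 0.25 -0.56 -0.23]
pos.o 0.8148412807336943 pos.k 0.24103575183269263 z 0.31987975747024244 tilt 0.6682798499385609
o in tool [-0.74  -0.075 -0.668] step .005: d [-0.00104 -0.00011 -0.00094] w [-0.0005   0.00497 -0.     ]
[ 0.02625253  0.72045267  0.8427758   0.2078455   2.28559597 -1.35645245]
```

```bash
python3 -m pendant '[{"dx":-0.0086,"dy":-0.0009,"dz":0,"wx":-0.003,"wy":0.0299,"wz":0,"fingers":0.008},{"dx":-0.0085,"dy":-0.0009,"dz":0,"wx":-0.003,"wy":0.0299,"wz":0,"fingers":0.008},{"dx":-0.0085,"dy":-0.0009,"dz":0.0001,"wx":-0.003,"wy":0.0299,"wz":0,"fingers":0.008},{"dx":-0.0085,"dy":-0.0009,"dz":0.0001,"wx":-0.003,"wy":0.0299,"wz":0,"fingers":0.008},{"dx":-0.0085,"dy":-0.0009,"dz":0.0001,"wx":-0.003,"wy":0.0299,"wz":0,"fingers":0.008},{"dx":-0.0085,"dy":-0.0009,"dz":0.0001,"wx":-0.003,"wy":0.0299,"wz":0,"fingers":0.008},{"dx":0,"dy":0,"dz":0,"wx":0,"wy":0,"wz":0,"fingers":0.008}]' 
python3 t.py
python3 - <<'E'
from h import *
s=state();print(s['q'])
im=grab_frame("scene");crop(im,300,150,460,270,"cs7.png",5)
E
```

```text
time_s: 16.4
ee_pos: [0.8814, 0.0585, 0.2825]
ee_rot: [-0.122, -2.231, -0.169]
ft_force: [3.4, 1.9, -0.7]
width: 0.168
t 16.4 turned 2.7121411769310235 F.o 2.940683024560598 F.k 2.5250980283122013 Fz -0.6661584747441798 T [ 0.41 -0.75 -0.52]
pos.o 0.849808231721501 pos.k 0.24097402201810003 z 0.2824912305047613 tilt 0.7908337681026293
o in tool [-0.609 -0.062 -0.791] step .005: d [-8.60e-04 -9.00e-05 -1.11e-03] w [-0.0005   0.00497 -0.     ]
[ 0.01434034  0.86993544  0.69925757  0.27954984  2.45298551 -1.31414118]
```

View pics/cs7.png

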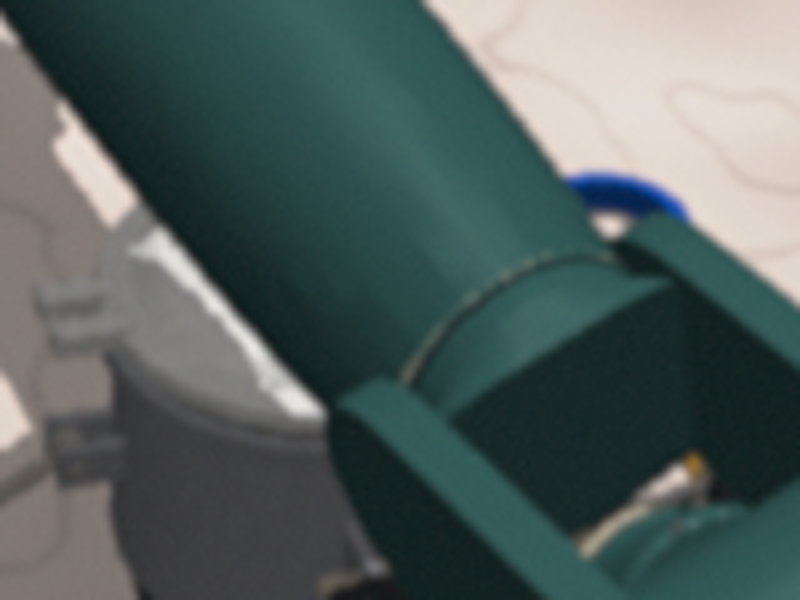

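The bolt is at about 0.91 rad, past its tipping point. I'll release it and let it sink out between the open jaws.

```bash
python3 -m pendant '[{"dx":0,"dy":0,"dz":0,"wx":0,"wy":0,"wz":0,"fingers":0.04},{"dx":0,"dy":0,"dz":0,"wx":0,"wy":0,"wz":0,"fingers":0.05},{"dx":0,"dy":0,"dz":0,"wx":0,"wy":0,"wz":0,"fingers":0.05},{"dx":0,"dy":0,"dz":0,"wx":0,"wy":0,"wz":0,"fingers":0.05},{"dx":0,"dy":0,"dz":0,"wx":0,"wy":0,"wz":0,"fingers":0.05},{"dx":0,"dy":0,"dz":0,"wx":0,"wy":0,"wz":0,"fingers":0.05},{"dx":0,"dy":0,"dz":0,"wx":0,"wy":0,"wz":0,"fingers":0.05},{"dx":0,"dy":0,"dz":0,"wx":0,"wy":0,"wz":0,"fingers":0.05}]' 
python3 - <<'E'
from h import *
im=grab_frame("wrist");cv2.imwrite("pics/w8.png",im[:,:,::-1])
E
```

```text
time_s: 17.12
ee_pos: [0.8812, 0.0583, 0.2844]
ee_rot: [-0.122, -2.232, -0.168]
ft_force: [0.3, 0.2, -0.7]
width: 0.534
```

View pics/w8.png

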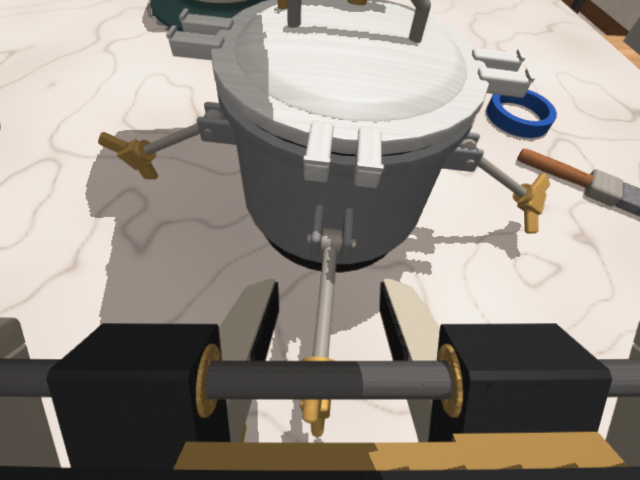

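```bash
python3 -m pendant '[{"dx":0,"dy":0,"dz":0,"wx":0,"wy":0,"wz":0,"fingers":0.06},{"dx":0,"dy":0,"dz":0,"wx":0,"wy":0,"wz":0,"fingers":0.06},{"dx":0,"dy":0,"dz":0,"wx":0,"wy":0,"wz":0,"fingers":0.06},{"dx":0,"dy":0,"dz":0,"wx":0,"wy":0,"wz":0,"fingers":0.06},{"dx":0,"dy":0,"dz":0,"wx":0,"wy":0,"wz":0,"fingers":0.06},{"dx":0,"dy":0,"dz":0,"wx":0,"wy":0,"wz":0,"fingers":0.06},{"dx":0,"dy":0,"dz":0,"wx":0,"wy":0,"wz":0,"fingers":0.06},{"dx":0,"dy":0,"dz":0,"wx":0,"wy":0,"wz":0,"fingers":0.06}]' 
python3 -m pendant '[{"dx":0.008,"dy":0,"dz":-0.006,"wx":0,"wy":0,"wz":0,"fingers":0.06},{"dx":0.016,"dy":0,"dz":-0.012,"wx":0,"wy":0,"wz":0,"fingers":0.06},{"dx":0.016,"dy":0,"dz":-0.012,"wx":0,"wy":0,"wz":0,"fingers":0.06},{"dx":0.016,"dy":0,"dz":-0.012,"wx":0,"wy":0,"wz":0,"fingers":0.06},{"dx":0.016,"dy":0,"dz":-0.012,"wx":0,"wy":0,"wz":0,"fingers":0.06},{"dx":0.016,"dy":0,"dz":-0.012,"wx":0,"wy":0,"wz":0,"fingers":0.06},{"dx":0,"dy":0,"dz":0,"wx":0,"wy":0,"wz":0,"fingers":0.06},{"dx":0,"dy":0,"dz":0,"wx":0,"wy":0,"wz":0,"fingers":0.06}]' 
python3 - <<'E'
from h import *
im=grab_frame("wrist");cv2.imwrite("pics/w9.png",im[:,:,::-1])
E
```

```text
time_s: 17.83
ee_pos: [0.8812, 0.0583, 0.2843]
ee_rot: [-0.122, -2.232, -0.169]
ft_force: [0.1, 0.4, 0.1]
width: 0.647
time_s: 18.5
ee_pos: [0.8777, 0.0499, 0.3961]
ee_rot: [-0.121, -2.235, -0.169]
ft_force: [0.6, 0.5, -0.2]
width: 0.644
```

View pics/w9.png

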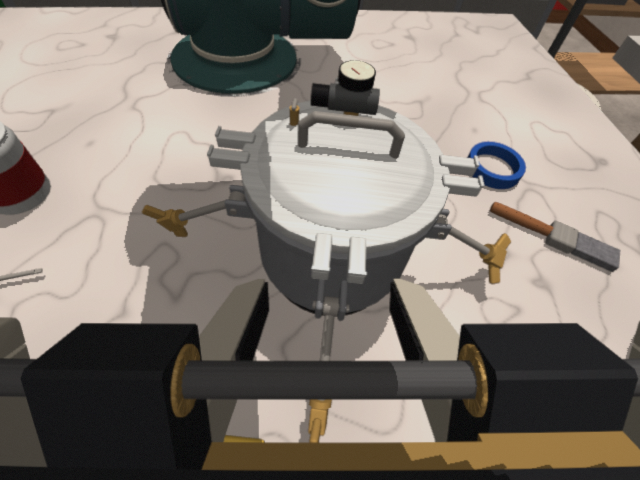

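```bash
python3 -m pendant '[{"dx":0.02,"dy":0,"dz":-0.015,"wx":0,"wy":0,"wz":0,"fingers":0.06},{"dx":0.02,"dy":0,"dz":-0.015,"wx":0,"wy":0,"wz":0,"fingers":0.06},{"dx":0.02,"dy":0,"dz":-0.015,"wx":0,"wy":0,"wz":0,"fingers":0.06},{"dx":0.02,"dy":0,"dz":-0.015,"wx":0,"wy":0,"wz":0,"fingers":0.06},{"dx":0.02,"dy":0.02,"dz":-0.015,"wx":0,"wy":0,"wz":0,"fingers":0.06},{"dx":0.02,"dy":0.02,"dz":-0.015,"wx":0,"wy":0,"wz":0,"fingers":0.06},{"dx":0.02,"dy":0.02,"dz":-0.015,"wx":0,"wy":0,"wz":0,"fingers":0.06},{"dx":0,"dy":0,"dz":0,"wx":0,"wy":0,"wz":0,"fingers":0.06}]'
python3 -m pendant '[{"dx":0,"dy":0.03,"dz":0,"wx":0,"wy":0,"wz":0,"fingers":0.06},{"dx":0,"dy":0.03,"dz":0,"wx":0,"wy":0,"wz":0,"fingers":0.06},{"dx":0,"dy":0.03,"dz":0,"wx":0,"wy":0,"wz":0,"fingers":0.06},{"dx":0,"dy":0.03,"dz":0,"wx":0,"wy":0,"wz":0,"fingers":0.06},{"dx":0,"dy":0.03,"dz":0,"wx":0,"wy":0,"wz":0,"fingers":0.06},{"dx":0,"dy":0.03,"dz":0,"wx":0,"wy":0,"wz":0,"fingers":0.06},{"dx":0,"dy":0.03,"dz":0,"wx":0,"wy":0,"wz":0,"fingers":0.06},{"dx":0,"dy":0,"dz":0,"wx":0,"wy":0,"wz":0,"fingers":0.06}]'
python3 -m pendant '[{"dx":0,"dy":0.03,"dz":0,"wx":0,"wy":0,"wz":0,"fingers":0.06},{"dx":0,"dy":0.03,"dz":0,"wx":0,"wy":0,"wz":0,"fingers":0.06},{"dx":0,"dy":0.03,"dz":0,"wx":0,"wy":0,"wz":0,"fingers":0.06},{"dx":0,"dy":0.03,"dz":0,"wx":0,"wy":0,"wz":0,"fingers":0.06},{"dx":0,"dy":0,"dz":0,"wx":0,"wy":0,"wz":0,"fingers":0.06},{"dx":0,"dy":0,"dz":0,"wx":0,"wy":0,"wz":0,"fingers":0.06},{"dx":0,"dy":0,"dz":0,"wx":0,"wy":0,"wz":0,"fingers":0.06},{"dx":0,"dy":0,"dz":0,"wx":0,"wy":0,"wz":0,"fingers":0.06}]'
python3 - <<'E'
from h import *
for c in ["scene","top","wrist"]: cv2.imwrite(f"pics/{c}10.png",grab_frame(c)[:,:,::-1])
E
```

```text
time_s: 19.22
ee_pos: [0.8685, 0.0934, 0.5589]
ee_rot: [-0.123, -2.229, -0.173]
ft_force: [-0.3, 0.2, 0.0]
width: 0.646
time_s: 19.88
ee_pos: [0.8408, 0.2873, 0.5469]
ee_rot: [-0.133, -2.24, -0.193]
ft_force: [-1.0, -1.0, -0.3]
width: 0.647
time_s: 20.55
ee_pos: [0.8162, 0.3794, 0.5377]
ee_rot: [-0.149, -2.248, -0.217]
ft_force: [-0.3, -1.0, -0.3]
width: 0.647
```

View pics/scene10.png

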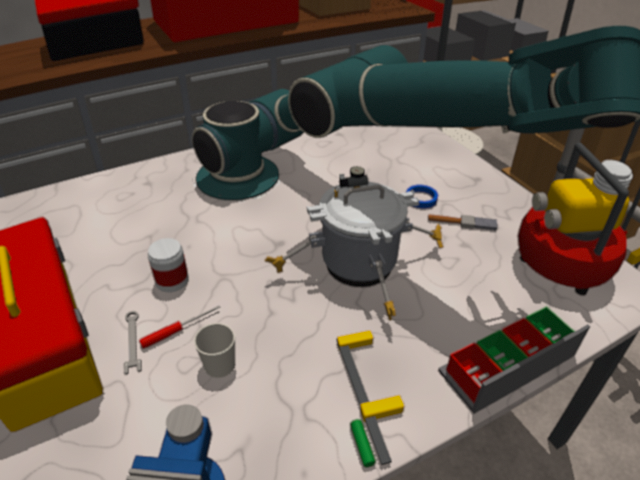

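View pics/top10.png

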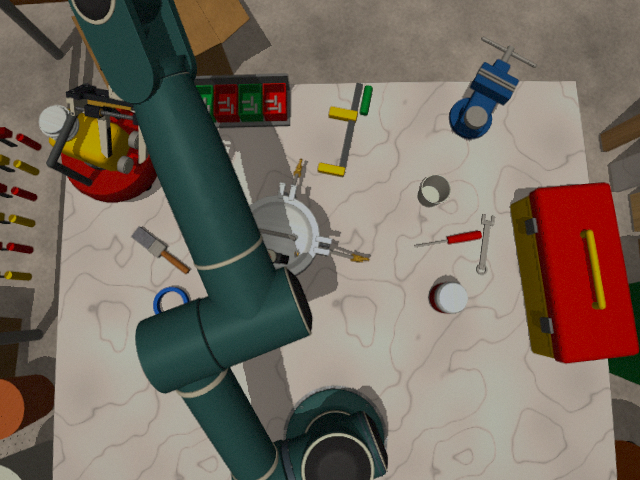

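```bash
python3 -m pendant '[{"dx":0,"dy":-0.03,"dz":0,"wx":0,"wy":0,"wz":0,"fingers":0.06},{"dx":0,"dy":-0.03,"dz":0,"wx":0,"wy":0,"wz":0,"fingers":0.06},{"dx":0,"dy":-0.03,"dz":0,"wx":0,"wy":0,"wz":0,"fingers":0.06},{"dx":0,"dy":0,"dz":0,"wx":0,"wy":0,"wz":0,"fingers":0.06},{"dx":0,"dy":0,"dz":0,"wx":0,"wy":0,"wz":0,"fingers":0.06},{"dx":0,"dy":0,"dz":0,"wx":0,"wy":0,"wz":0,"fingers":0.06}]'
python3 - <<'E'
from h import *
im=grab_frame("scene");crop(im,300,160,460,340,"cs11.png",3)
a=cv2.imread("pics/scene0.png",0);b=cv2.cvtColor(im,cv2.COLOR_RGB2GRAY)
for n,(x0,y0,x1,y1) in {"pot left/lug+bolt":(262,195,330,275),"pot bottom":(318,240,372,286),"right bolt":(405,215,450,250),"can":(140,230,195,295),"tools":(115,300,240,385),"brush/tape":(400,175,500,235)}.items():
    t=a[y0:y1,x0:x1];r=cv2.matchTemplate(b[y0-8:y1+8,x0-8:x1+8],t,cv2.TM_CCOEFF_NORMED);_,v,_,l=cv2.minMaxLoc(r);print(n,round(v,3),(l[0]-8,l[1]-8))
m=camera_model("scene");o=np.array([np.cos(-.21),np.sin(-.21),0]);e=np.array([.662,.1065,.108])
for th in (0,1.6,1.9,2.1): print(th,[proj(m,e+l*(o*np.sin(th)+np.array([0,0,np.cos(th)])))[0].round(1).tolist() for l in (0,.105)])
for t in ["bolt_eye","nut_grip"]: print(t,[(x['centre'],x['score']) for x in place_of("scene",t)])
E
```

```text
time_s: 21.2
ee_pos: [0.8026, 0.3048, 0.5312]
ee_rot: [-0.149, -2.248, -0.219]
ft_force: [-0.1, -0.5, 0.5]
width: 0.648
pot left/lug+bolt 0.405 (0, 0)
pot bottom 0.906 (0, 0)
right bolt 0.998 (0, 0)
can 1.0 (0, 0)
tools 1.0 (0, 0)
brush/tape 0.779 (0, 0)
0 [[377.8, 264.5], [381.7, 229.1]]
1.6 [[377.8, 264.5], [394.8, 297.3]]
1.9 [[377.8, 264.5], [392.4, 305.2]]
2.1 [[377.8, 264.5], [390.1, 308.2]]
bolt_eye [([171.6, 280.2], 0.61)]
nut_grip [([389.4, 312.5], 0.45)]
```

View pics/cs11.png

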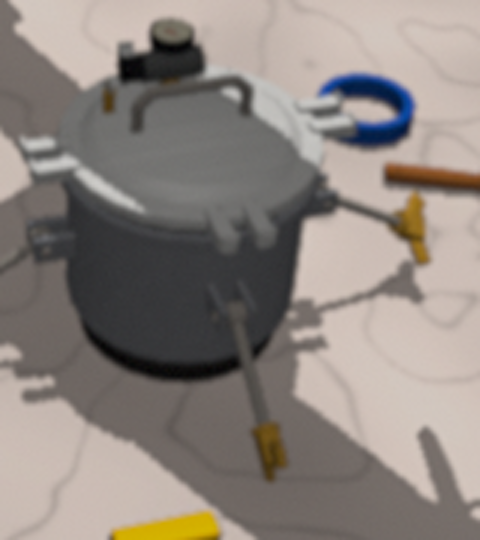

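The bolt hangs at about 2.1 rad, with the nut at scene pixel (390,310), where a swing of 2.1 rad should put it. The pot and the other things show no shift. Handing in.

```bash
python3 -c "
from bench import *
print(job_done())"
```

```text
the job is handed in; nothing more can be done
None
```

The last eyebolt now hangs outward and down at about 2.1 rad with its wing nut still on. I handed the job in at about 21 s of the 72 s; no verdict was reported.

**What I did:** I gripped the nut on its flats and loosened it in steps, trying the bolt gently outward each time.
- **1.84 and 2.14 rad:** the lips still stopped the bolt, at up to about 6.6 N on the wrist.
- **2.44 rad:** the result was unclear, so I backed off and loosened further.
- **2.74 rad:** the nut was clear, and the force stayed at about 4–5 N as the bolt moved past 0.05 rad.

I then swung the gripped bolt to about 0.91 rad, let go, and it sank to its stop between the open jaws.

**Last checks:**
- **Bolt:** the nut shows at scene pixel (390, 310), and the model predicts (390, 308) for 2.1 rad. The network found the nut grip at (389, 312).
- **Pot and other things:** every patch of the scene picture I matched against the first one showed no shift. Two were weak because shadows had moved: the pot's left side (0.41) and the brush and tape (0.78). The other four scored 0.91 or better.
- **Robot:** it stood clear, with wrist force near zero.

**Disagreed or not checked:** the network's last bolt-eye reading, at (172, 280), was wrong; it lies on the paint can. I could not measure the nut's height on the thread. That it is still on rests on the picture and on the 2.74 rad turned, below the 3.4 rad at which it could first come off.

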